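# Vent, unlock and unload a vacuum setting box in a candle studio

### The arm

A 6-joint arm with a two-finger parallel gripper is mounted at the origin on the work surface. World frame = base frame: x ahead of the robot, y to its left, z up, the work surface at z = 0. Lengths are in m, angles in rad, forces in N, time in s.
With the tool pointing down it reaches from about 0.425 to 0.95 m from the base axis. Payload 3.5 kg.
Tool frame: the origin (TCP) lies on the mounting face of the last link; the fingertips stand 173 mm ahead of it and the grasp point (between the pads) lies 155 mm ahead of it; z points along the fingers, x is the direction in which the jaws open and shut, and the axes are right-handed (so a half turn about z gives the same grasp; the last joint's range is limited). The gripper opens to 85 mm and grips with 20 to 120 N. Pads are 22 mm wide; open, the fingers measure 114 mm over their backs; the gripper's body (76 mm by 85 mm) begins 54 mm behind the grasp point. The pads swing forward as they close: fully open they stand 13 mm farther back than shut.
Start: joints at [1.104, 0.286, 1.577, -0, 1.279, -0.15], TCP at [0.21, 0.641, 0.405] pointing down, gripper open.
Joint ranges: [-2.77, 2.77], [-0.9, 2.22], [0.21, 2.48], [-1.53, 4.67], [0.24, 2.81], [-2.84, 2.84]. Speed limits (rad/s): [2.79, 2.79, 3.14, 3.14, 3.14, 3.14].

### API

Orientations are given as a unit quaternion [x, y, z, w].
In Python, from plant import get_state, read_camera, sign_off gives the robot as it stands.
- The arm moves only by the shell command python3 -m jog 'ROWS' [FORCE]. ROWS is JSON, a list of rows, each an object of numbers: "grip": the closure, from 0 (fully open) to 1 (shut); "x", "y", "z": the shift along the tool's x, y, z in mm; "rx", "ry", "rz": the turn, a rotation vector about the tool's x, y, z in degrees. A call has 1 to 8 rows; each row shifts and turns the commanded pose from where the row before left it, along the tool's axes as they then stand; what a row does not reach is not made up. A row lasts 1/12 s, in which the tool goes at most 41.7 mm and 7.16 degrees, less where a joint would pass 70% of its speed; a pose out of reach is approached as far as the arm can. A call with a gripper value outside its range is refused whole. The fingers move at their own pace and stop on an object; FORCE is the grip in N (left out, the last holds). Time passes only in rows, so rows that do not move let the fingers close. It gives the time, the measured TCP pose, the force and the opening at its end, in the units of the state.
- get_state(): the state, without advancing time (a new reading comes with each control period).
- read_camera(name): name is "side" or "top"; returns a dict with "frame" (400x640x3 uint8, red, green, blue), "intrinsics" (3x3 intrinsics, pixels), "R" (3x3) and "t" (3): a world point X has camera coordinates R X + t. Camera axes: x right, y down, z forward; pixel columns grow to the right and rows downward; lengths in m; the calibration is good to about 2 mm. A picture is of the moment at which its call begins. There is no depth.
- sign_off(): hands the job in, once; it reports no verdict.
The state is a dict: "time": time; "qpos": joint angles; "dq": joint speeds; "joint_efforts": joint torques, N m; "eef_pos": TCP position; "tcp_rot": TCP orientation; "contact_force": force on the tool from outside, world axes, zero at the start; "wrist_torque": the same for the moment, N m; "opening": opening from 0.0 (shut) to 1.0 (fully open).
Only numpy, scipy, OpenCV 4.12 (cv2) and the standard library are available. Lean on these libraries where they do the work, as an engineer would, in place of code of your own. Each camera call takes 0.05 s, during which the arm holds its last target.

### The job

Open the vacuum setting box and unload it: first flip the vent's hinged flap right back, then unscrew the cap beneath it all the way to its stop, then drive the stuck lock pin fully through with the drift punch, pushing on the pin's bare end inside the bracket (the end opposite its head). Next lift the loose lid off and lay it flat on the rubber-topped wooden block, put every wax bar from the box into the steel tray, and leave the punch lying on its cork pad, with the flap, cap and pin left open. Do not disturb the cup, bottles and spatula standing around.

Things in the scene. Friction and masses are not known exactly. Their poses are not given: they have to be found in the camera images.
- chamber: Fixed open aluminium box, outside 120 (x) by 210 (y) by 78 mm high, walls and floor 5 mm. Origin: centre of underside; -x towards the robot. The vent's deck, 120 by 150, 50 mm high, is centred at y +180. In front, two ears (36 along x, 14 thick, at y +24 and -24, 122 mm high) carry the lock pin, which lies along the box's y axis at x -90 mm, 101.5 mm above the table.
- flap (a joint): Angle (rad) of the vent's hinged plastic flap: 0 shut (level, over the cap), 2.7 fully folded back away from the robot. Light (50 g) and free-moving: below about 1.5 it falls shut, beyond about 1.6 it falls open to 2.7. It hinges at the vent's +x side about the box's y axis, a plate 84 by 60 by 4 mm with a narrow tab at its free end.
- flap_hinge (a point): Point on the flap's hinge axis, 94 mm above the table, 52 mm to the +x side of the cap's axis. The axis is the box's y. The hinge supports stand 36 mm either side (100 mm high).
- flap_tab (a point): Centre of the gripping part of the flap's tab, 104 mm from the hinge axis. The tab is 12 mm wide (along the hinge axis), 10 mm thick, and juts 33 mm out from the flap plate's edge (its end lies 13 mm beyond this point). Pinch it along the hinge axis and carry it over the top in an arc; it can turn between the finger pads.
- cap (a joint): Turn (rad) of the round vent cap: starts between 0 and 0.6, grows anticlockwise seen from above, stops at 4.71 (unscrewed, still held on its neck). Stiff: about 0.08 N m; it stays where it is left. It rises 1.3 mm per rad.
- cap_top (a point): Centre of the top of the black ribbed vent cap: a cylinder 46 mm across and 26 mm tall, with a raised rib and one white dot on top that turn with it. Its top starts about 82 mm above the table; its foot is about 6 mm above the deck. The flap covers it until folded back.
- pin (a joint): How far (m) the lock pin has been driven: 0 to 0.004 at the start, 0.050 at its stop. Slides towards the box's -y, friction about 7 N, stays where it is left. Past about 0.040 it clears the lid's tongue.
- pin_face (a point): Centre of the pin's bare end face (11 mm across), which faces the box's +y. At the start it lies 5 to 9 mm inside the bore of the +y ear; the pin's 18 mm head juts out on the -y side. The bore is 14 mm square through both ears.
- bore_mouth (a point): Centre of the mouth of that bore on the outer (+y) face of the +y ear, 101.5 mm above the table; the bore runs along the box's y axis.
- punch: Loose drift punch, 150 g: a square black rubber handle 95 mm long and 26 by 26 mm, with a steel shank 8 mm across and 75 mm long. Origin: centre of the handle; +x runs along the punch to its tip. Starts lying on the cork pad. A 12 mm steel butt at the handle's back end.
- punch_tip (a point): Centre of the punch's tip, 122.5 mm along +x from the handle's centre.
- lid: Loose lid on the box, 350 g: plate 122 (x) by 210 (y) by 6 mm, flat underside. Origin: centre of the underside. A 26 mm wide tongue juts to its -x between the ears and under the pin (front end at x -109, lug 16 mm high). Handle bar on two posts: 16 mm wide (x), 80 long (y), 14 thick, its centre 35 mm above the underside at x -5 mm.
- bar0: Cream wax bar, 40 by 50 by 70 mm (its x, y, z), about 110 g, origin at its centre. Stands upright on the box's floor in a row along the box's y, about 12 mm from its neighbours and 35 mm from the long walls. Two or three bars are present.
- bar1: Cream wax bar, 40 by 50 by 70 mm (its x, y, z), about 110 g, origin at its centre. Stands upright on the box's floor in a row along the box's y, about 12 mm from its neighbours and 35 mm from the long walls. Two or three bars are present.
- bar2: Cream wax bar, 40 by 50 by 70 mm (its x, y, z), about 110 g, origin at its centre. Stands upright on the box's floor in a row along the box's y, about 12 mm from its neighbours and 35 mm from the long walls. Two or three bars are present.
- tray: Fixed low steel tray, outside 126 mm (its x) by 216 mm (its y), walls 5 mm thick and 14 mm high, floor 5 mm thick. Origin: centre of its underside. The bars go in here, upright or lying flat.
- stand: Fixed wooden block with a rubber top, 90 mm (its x) by 160 mm (its y), 25 mm high. Origin: centre of its underside. The lid is laid on it, centred to within 40 mm; best with the lid's long side along the block's.
- pad: Fixed cork pad, 220 mm (its x) by 100 mm (its y), 4 mm thick. Origin: centre of its underside. The punch lives here; its handle's centre must end up over the pad.
- cup: Bystander: paper cup, 76 mm across, 110 mm high. Leave it alone.
- oil_a: Bystander: amber bottle, 44 mm across, 105 mm high, behind the box. Leave it alone.
- oil_b: Bystander: amber bottle, 44 mm across, 105 mm high, behind the box. Leave it alone.
- oil_c: Bystander: amber bottle, 44 mm across, 105 mm high, behind the box. Leave it alone.
- spatula: Bystander: yellow-handled spatula, 200 mm, lying flat near the robot. Leave it alone.
Mind the look-alikes: they are no part of the job. Several things have the shape of the punch; the one meant has the colours described above.

How it is judged:
On the way, in this order (a step that is already met when the one before it is completed fails the run):
1. the flap is folded back with the cap still screwed on (value of joint flap above 2 rad), for 0.2 s.
2. the cap is unscrewed to its stop (value of joint flap above 2 rad and value of joint cap above 4.3 rad), for 0.2 s.
3. the pin is driven through, with the punch's tip still on its bare end (value of joint pin above 0.04 m and distance between punch_tip and pin_face below 0.015 m), for 0.1 s.
4. the lid lies flat on the block (horizontal distance between lid and stand below 0.04 m and height (world z) of lid below 0.035 m and angle between lid's own z axis and vertical below 0.1 rad and linear speed of lid below 0.03 m/s), for 0.3 s.
At the end, for the whole second after the job is handed in: Flap folded back beyond 2.0 rad, cap turned beyond 4.3 rad, pin driven beyond 40 mm, lid flat (within 0.1 rad) on the block with its centre within 40 mm of the block's, every bar present resting inside the tray, punch lying with its handle's centre over the cork pad, all at rest (all of step 2 and all of step 4 and value of joint pin above 0.04 m and x of bar0 in the frame of tray between -0.058 and 0.058 m and y of bar0 in the frame of tray between -0.103 and 0.103 m and height (world z) of each of bar0, bar1, bar2 below 0.05 m and linear speed of each of bar0, bar1, bar2, punch below 0.03 m/s and x of bar1 in the frame of tray between -0.058 and 0.058 m and y of bar1 in the frame of tray between -0.103 and 0.103 m and x of bar2 in the frame of tray between -0.058 and 0.058 m and y of bar2 in the frame of tray between -0.103 and 0.103 m and x of punch in the frame of pad between -0.11 and 0.11 m and y of punch in the frame of pad between -0.05 and 0.05 m and height (world z) of punch below 0.03 m); the robot touches nothing.
It fails at once if the cup, a bottle or the spatula is disturbed (moved over 30 mm) (distance of any of cup, oil_a, oil_b, oil_c, spatula from where it was at the start of the episode above 0.03 m).
Of bar0, bar1, bar2 only 2 to 3 are there at a start; the rules pass over those that are not, and their reading is None.
At some moment in a run one of punch may be knocked a few centimetres aside while the robot is not near it.
Once in a run the grip may slacken for a moment while it holds something.
It also fails if it takes over 210 s, if anything falls off the work surface, if the arm or the gripper's body presses on something with over 40 N, if the wrist force passes 120 N, or if a joint passes its speed limit or range.

## Working session

There is one attempt and no reset: what is moved stays moved. The work goes in short steps, Python scripts to look and compute and a shell command to move; the robot and the scene stay as the last step left them, time stands still between calls to the robot, and variables do not carry over. Pictures are saved under pics/ and viewed, and the job is handed in when it is done.

```bash
ls -la; mkdir -p pics; cat > h.py <<'E'
import numpy as np, cv2, sys
from plant import get_state, read_camera
from scipy.spatial.transform import Rotation as R
def snap(name, fn, crop=None, scale=1):
    c=read_camera(name); f=c["frame"][:,:,::-1].copy()
    np.savez(f"cam_{name}.npz",K=c["intrinsics"],R=c["R"],t=c["t"],f=f)
    save(f,fn,crop,scale); return c
def save(f,fn,crop=None,scale=1):
    if crop: x0,y0,x1,y1=crop; f=f[y0:y1,x0:x1]
    if scale!=1: f=cv2.resize(f,None,fx=scale,fy=scale,interpolation=cv2.INTER_CUBIC)
    cv2.imwrite("pics/"+fn,f)
def L(name):
    return np.load(f"cam_{name}.npz")
def at(name,u,v,z):
    d=L(name); K,Rm,t=d["K"],d["R"],d["t"]
    r=Rm.T@np.linalg.solve(K,[u,v,1.0]); o=-Rm.T@t
    return o+r*(z-o[2])/r[2]
def ray(name,u,v):
    d=L(name); K,Rm,t=d["K"],d["R"],d["t"]
    r=Rm.T@np.linalg.solve(K,[u,v,1.0]); return -Rm.T@t, r/np.linalg.norm(r)
def proj(name,X):
    d=L(name); p=d["K"]@(d["R"]@np.asarray(X,float)+d["t"]); return p[:2]/p[2]
def st():
    s=get_state(); r=R.from_quat(s["tcp_rot"]); p=np.array(s["eef_pos"])
    return s,p,r
def show():
    s,p,r=st(); m=r.as_matrix()
    print("t",round(s["time"],2),"tcp",p.round(4),"grasp",(p+.155*m[:,2]).round(4),"open",round(s["opening"],3))
    print("xax",m[:,0].round(3),"yax",m[:,1].round(3),"zax",m[:,2].round(3),"F",np.round(s["contact_force"],1),"q",np.round(s["qpos"],2))
def goto(P,Rm=None,off=.155):
    """rows needed: shift in tool axes (mm) to bring grasp point to P, and rotvec deg"""
    s,p,r=st(); m=r.as_matrix(); g=p+off*m[:,2]
    print("shift mm",(m.T@(np.array(P)-g)*1000).round(1))
    if Rm is not None: print("rotvec deg",np.degrees((r.inv()*R.from_matrix(Rm)).as_rotvec()).round(1))
E
python3 - <<'E'
from h import *
snap("top","top0.png"); snap("side","side0.png")
for n in("top","side"):
    d=L(n); print(n,d["K"].round(1).tolist(),(-d["R"].T@d["t"]).round(3),d["R"].round(3).tolist())
show()
E
```

```text
total 12
drwxr-xr-x  3 agent agent 4096 Dec  5 23:19 .
drwxr-xr-x 23 root  root  4096 Dec  5 23:19 ..
drwxr-xr-x  2 agent agent 4096 Dec  5 23:19 pics
top [[419.3, 0.0, 315.8], [0.0, 419.3, 201.1], [0.0, 0.0, 1.0]] [0.262 0.051 1.307] [[-0.016, -1.0, -0.024], [-0.983, 0.02, -0.183], [0.183, 0.021, -0.983]]
side [[474.3, 0.0, 324.1], [0.0, 474.3, 201.9], [0.0, 0.0, 1.0]] [ 0.275 -0.961  0.947] [[0.975, -0.221, -0.024], [-0.156, -0.603, -0.782], [0.158, 0.767, -0.622]]
t 0.1 tcp [0.2101 0.6412 0.4035] grasp [0.21   0.6409 0.2485] open 1.0
xax [ 0.311  0.95  -0.002] yax [ 0.95  -0.312 -0.   ] zax [-0.001 -0.002 -1.   ] F [ 0.4 -0.2  0.5] q [ 1.1   0.29  1.58  0.    1.28 -0.15]
```

View pics/top0.png

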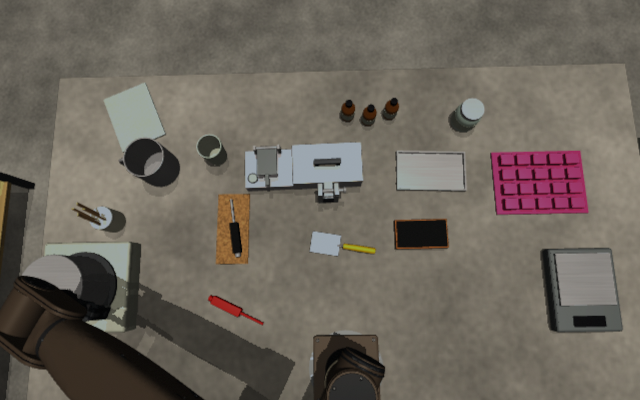

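View pics/side0.png

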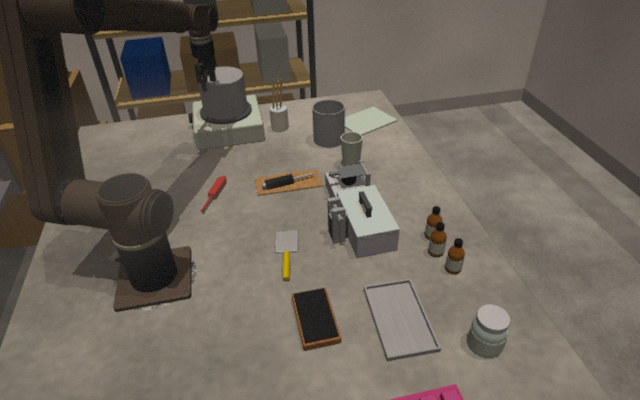

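```bash
python3 - <<'E'
from h import *
f=L("top")["f"]; save(f,"t_box.png",(235,125,375,215),5.5)
f2=L("side")["f"]; save(f2,"s_box.png",(310,145,410,265),5)
a=cv2.resize(f[185:275,205:265],None,fx=6,fy=6,interpolation=cv2.INTER_CUBIC)
cv2.imwrite("pics/t_pad.png",a)
E
```

```text
(no output)
```

View pics/t_box.png

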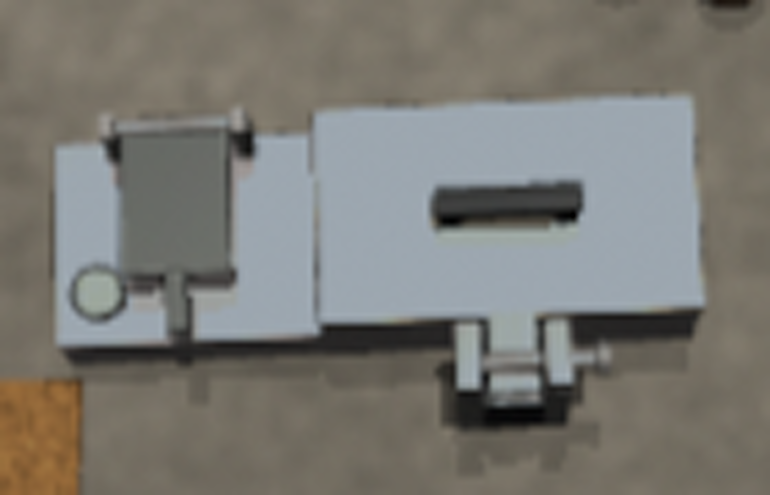

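View pics/s_box.png

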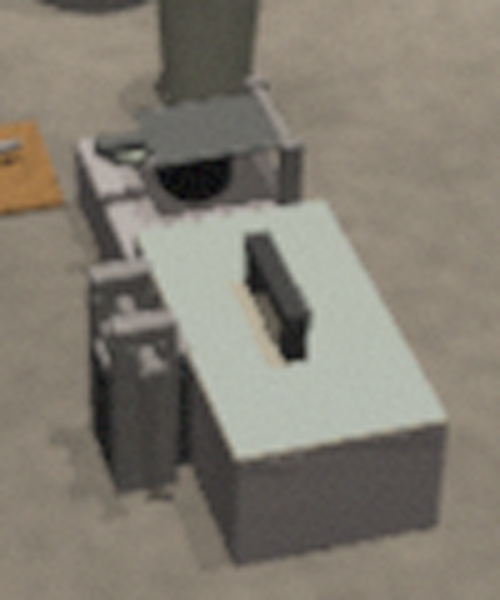

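View pics/t_pad.png

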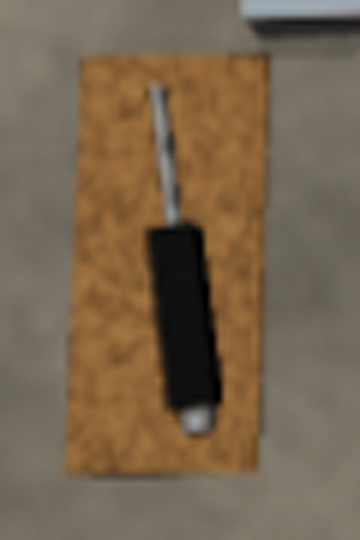

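```bash
cat > fit.py <<'E'
from h import *
from scipy.optimize import least_squares
def u(c,s,p): return ((p[0]+.5)/s-.5+c[0],(p[1]+.5)/s-.5+c[1])
def fitpose(obs,x0):
    # obs: (cam,(u,v),local xyz)
    def res(q):
        c,s=np.cos(q[2]),np.sin(q[2]); o=[]
        for cam,uv,l in obs:
            X=[q[0]+c*l[0]-s*l[1],q[1]+s*l[0]+c*l[1],l[2]]
            o+=list(proj(cam,X)-uv)
        return np.array(o)
    r=least_squares(res,x0,loss="soft_l1")
    return r.x,res(r.x).reshape(-1,2)
E
cat > box.py <<'E'
from fit import *
T=lambda *p:("top",u((235,125),5.5,p)); S=lambda *p:("side",u((310,145),5,p))
obs=[]
def a(o,l): obs.append((*o,l))
a(T(313,110),(.061,.105,.084));a(T(692,97),(.061,-.105,.084));a(T(703,308),(-.061,-.105,.084));a(T(320,322),(-.061,.105,.084))
a(T(57,147),(.06,.255,.05));a(T(57,345),(-.06,.255,.05))
a(T(455,390),(-.108,.031,.122));a(T(480,390),(-.108,.017,.122));a(T(547,385),(-.108,-.017,.122));a(T(572,383),(-.108,-.031,.122))
a(S(325,202),(.061,.105,.084));a(S(445,422),(.061,-.105,.084));a(S(237,460),(-.061,-.105,.084));a(S(137,232),(-.061,.105,.084))
a(S(240,562),(-.06,-.105,0));a(S(437,522),(.06,-.105,0))
x,r=fitpose(obs,[.6,0,0]); print(x.round(4),np.degrees(x[2]).round(2)); print(r.round(1).tolist())
np.save("box.npy",x)
c,s=np.cos(x[2]),np.sin(x[2])
W=lambda l:np.array([x[0]+c*l[0]-s*l[1],x[1]+s*l[0]+c*l[1],l[2]])
for n,l in dict(bore_mouth=(-.09,.031,.1015),handle=(-.005,0,.119)).items(): print(n,W(l).round(4))
for nm,p,z in (("post1",(107,120),.1),("post2",(240,114),.1),("tabend",(181,335),.094),("plateBL",(122,278),.096),("plateBR",(234,275),.096)):
    X=at("top",*u((235,125),5.5,p),z); d=X[:2]-x[:2]; print(nm,X.round(4),"local",(c*d[0]+s*d[1]).round(4),(-s*d[0]+c*d[1]).round(4))
X=at("top",*u((235,125),5.5,(98,292)),.07);print("gauge",X)
P=lambda *p:u((205,185),6,p)
tip=at("top",*P(155,85),.017); butt=at("top",*P(197,425),.017); h1=at("top",*P(173,228),.025);h2=at("top",*P(193,408),.025)
print("tip",tip,"butt",butt,"handle ends",h1,h2,np.linalg.norm(h1-h2))
for p in((80,55),(268,57),(258,472),(65,473)): print("pad",at("top",*P(*p),.004).round(4))
E
python3 box.py
```

```text
[0.6067 0.0423 0.0182] 1.04
[[-0.1, 0.1], [-0.0, -0.3], [0.1, 0.4], [-0.4, 0.6], [-0.5, -1.0], [-0.4, 0.4], [-0.0, 0.2], [0.3, 0.0], [-0.1, 0.5], [0.2, 0.6], [0.9, -0.8], [1.7, -0.7], [0.2, -0.2], [-0.1, -0.3], [-0.6, 1.6], [0.7, 1.6]]
bore_mouth [0.5161 0.0716 0.1015]
handle [0.6017 0.0422 0.119 ]
post1 [0.6577 0.2597 0.1   ] local 0.055 0.2165
post2 [0.6594 0.1867 0.1   ] local 0.0554 0.1435
tabend [0.5376 0.2193 0.094 ] local -0.0658 0.1782
plateBL [0.5695 0.2513 0.096 ] local -0.0334 0.2096
plateBR [0.5698 0.1904 0.096 ] local -0.0341 0.1488
gauge [0.56841563 0.26881637 0.07      ]
tip [0.51484623 0.34684237 0.017     ] butt [0.33718118 0.32140037 0.017     ] handle ends [0.4379199 0.3340424 0.025    ] [0.34534781 0.32192867 0.025     ] 0.09336132030027353
pad [0.5345 0.3903 0.004 ]
pad [0.5313 0.2899 0.004 ]
pad [0.3134 0.2921 0.004 ]
pad [0.3145 0.392  0.004 ]
```

```bash
python3 - <<'E'
from h import *
f=L("top")["f"]; save(f,"t_tray.png",(330,145,475,255),5)
f=L("side")["f"]; save(f,"s_vent.png",(315,125,385,205),8)
c=at("top",209,147,.055);print("cup",c, at("top",208,147,.11))
E
```

```text
cup [0.6738869  0.40912523 0.055     ] [0.65584871 0.39640122 0.11      ]
```

View pics/t_tray.png

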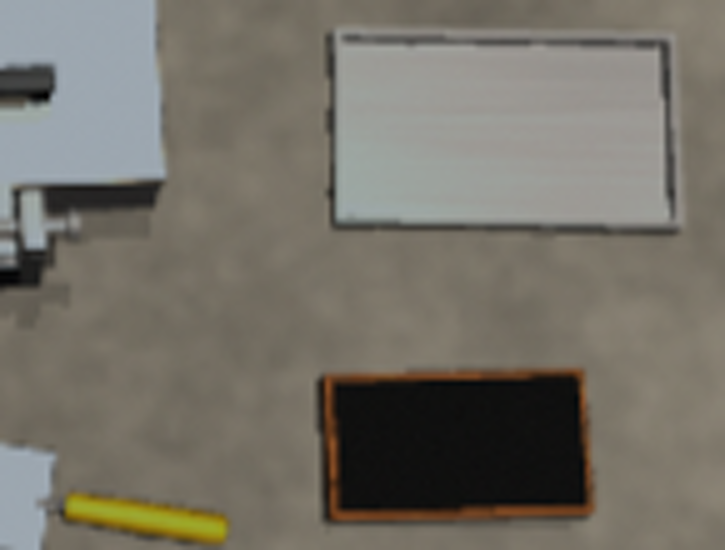

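View pics/s_vent.png

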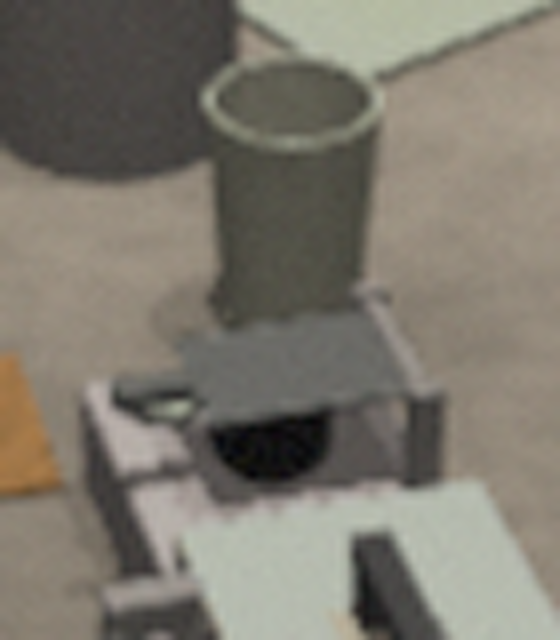

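```bash
python3 - <<'E'
from fit import *
gp=u((235,125),5.5,(98,292)); 
for z in (.05,.055,.06,.07,.08): X=at("top",*gp,z); print(z,X.round(4),(proj("side",X)-[315,125])*8)
for n,P,z,l in (("tray",[(332,30),(676,32),(681,229),(333,226)],.014,(.063,.108)),("stand",[(322,376),(584,370),(594,516),(327,521)],.025,(.045,.08))):
    sg=[(1,1),(1,-1),(-1,-1),(-1,1)]
    obs=[("top",u((330,145),5,p),(a*l[0],b*l[1],z)) for p,(a,b) in zip(P,sg)]
    x,r=fitpose(obs,[.5,-.2,0]); print(n,x.round(4),np.degrees(x[2]),r.round(1).tolist())
E
```

```text
0.05 [0.5734 0.2723 0.05  ] [171.33941843 400.02575595]
0.055 [0.5721 0.2715 0.055 ] [168.80988777 391.65317108]
0.06 [0.5709 0.2706 0.06  ] [166.26729496 383.23735132]
0.07 [0.5684 0.2688 0.07  ] [161.14251607 366.27466062]
0.08 [0.5659 0.2671 0.08  ] [155.96425753 349.13495571]
tray [ 0.5941 -0.2861 -0.0354] -2.029920793945039 [[-0.0, 0.1], [-0.6, 0.5], [0.2, -0.1], [0.4, -0.5]]
stand [ 0.3931 -0.2408 -0.0006] -0.03690754120710534 [[-0.2, -0.3], [-0.1, -0.1], [0.0, 0.2], [0.3, 0.1]]
```

```bash
python3 -m jog '[{"rz":-6.4,"grip":0.65},{"rz":-6.4},{"rz":-6.5},{"x":-30,"y":24},{"x":-30,"y":24},{"x":-30,"y":24},{"x":-30,"y":24},{"x":-30,"y":24}]' 40; python3 -m jog '[{"x":-30,"y":24},{"x":-30,"y":24},{"x":-30,"y":24},{"x":-30,"y":24},{"x":-30,"y":24},{"x":-30,"y":24},{"x":-30,"y":24},{"x":-30,"y":24}]'; cat > tgt.py <<'E'
from h import *
import sys
# usage: tgt.py X Y Z [yawdeg of tool x axis]  (tool down)
a=[float(v) for v in sys.argv[1:]]
show()
Rm=None
if len(a)>3:
    t=np.radians(a[3]); x=np.array([np.cos(t),np.sin(t),0]); z=np.array([0,0,-1.]); Rm=np.stack([x,np.cross(z,x),z],1)
goto(a[:3],Rm)
E
python3 tgt.py .5475 .2213 .16 91.04
```

```text
t 0.1 tcp [0.2101 0.6412 0.4035] grasp [0.21   0.6409 0.2485] open 1.0
xax [ 0.311  0.95  -0.002] yax [ 0.95  -0.312 -0.   ] zax [-0.001 -0.002 -1.   ] F [ 0.4 -0.2  0.5] q [ 1.1   0.29  1.58  0.    1.28 -0.15]
shift mm [-293.4  451.5   88.9]
rotvec deg [ -0.    0.1 -19.2]$[0]: bad value
$[0]: bad value
```

```bash
python3 -m jog '[{"x":0,"y":0,"z":0,"rx":0,"ry":0,"rz":-6.4,"grip":0.65},{"x":0,"y":0,"z":0,"rx":0,"ry":0,"rz":-6.4,"grip":0.65}]' 40; python3 -m jog '[{"rz":-6.4,"grip":0.65}]' 40;  python3 tgt.py .5475 .2213 .16 91.04
```

```text
time: 0.27
eef_pos: [0.2102, 0.6413, 0.4038]
tcp_rot: [0.738, 0.675, -0.001, 0.0]
contact_force: [0.4, -0.1, 0.7]
opening: 0.747
t 0.27 tcp [0.2102 0.6413 0.4038] grasp [0.2101 0.6411 0.2488] open 0.747
xax [ 0.088  0.996 -0.001] yax [ 0.996 -0.088 -0.001] zax [-0.001 -0.001 -1.   ] F [ 0.4 -0.1  0.7] q [ 1.1   0.29  1.58  0.    1.28 -0.38]
shift mm [-388.3  373.1   89.1]
rotvec deg [-0.   0.1 -6.1]$[0]: bad value
```

```bash
python3 -m jog '[{"x":0,"y":0,"z":0,"rx":0,"ry":0,"rz":-6.1,"grip":0.65},{"x":-30,"y":24,"z":0,"rx":0,"ry":0,"rz":0,"grip":0.65},{"x":-30,"y":24,"z":0,"rx":0,"ry":0,"rz":0,"grip":0.65},{"x":-30,"y":24,"z":0,"rx":0,"ry":0,"rz":0,"grip":0.65},{"x":-30,"y":24,"z":0,"rx":0,"ry":0,"rz":0,"grip":0.65},{"x":-30,"y":24,"z":0,"rx":0,"ry":0,"rz":0,"grip":0.65},{"x":-30,"y":24,"z":0,"rx":0,"ry":0,"rz":0,"grip":0.65},{"x":-30,"y":24,"z":0,"rx":0,"ry":0,"rz":0,"grip":0.65}]' 40 ; python3 -m jog '[{"x":-30,"y":24,"z":0,"rx":0,"ry":0,"rz":0,"grip":0.65},{"x":-30,"y":24,"z":0,"rx":0,"ry":0,"rz":0,"grip":0.65},{"x":-30,"y":24,"z":0,"rx":0,"ry":0,"rz":0,"grip":0.65},{"x":-30,"y":24,"z":0,"rx":0,"ry":0,"rz":0,"grip":0.65},{"x":-30,"y":24,"z":0,"rx":0,"ry":0,"rz":0,"grip":0.65},{"x":-30,"y":24,"z":10,"rx":0,"ry":0,"rz":0,"grip":0.65},{"x":0,"y":0,"z":20,"rx":0,"ry":0,"rz":0,"grip":0.65},{"x":0,"y":0,"z":20,"rx":0,"ry":0,"rz":0,"grip":0.65}]'; python3 tgt.py .5475 .2213 .16 91.04
```

```text
time: 0.93
eef_pos: [0.3816, 0.432, 0.4042]
tcp_rot: [0.702, 0.712, -0.0, -0.0]
contact_force: [-0.1, -0.3, -0.8]
opening: 0.353
time: 1.6
eef_pos: [0.5289, 0.2533, 0.3547]
tcp_rot: [0.704, 0.71, 0.001, 0.001]
contact_force: [-0.2, 0.0, -0.2]
opening: 0.35
t 1.6 tcp [0.5289 0.2533 0.3547] grasp [0.5292 0.2534 0.1997] open 0.35
xax [-0.009  1.     0.   ] yax [1.    0.009 0.002] zax [ 0.002  0.    -1.   ] F [-0.2  0.  -0.2] q [ 0.27  0.14  1.84 -0.    1.16 -1.31]
shift mm [-32.3  17.9  39.8]
rotvec deg [ 0.1 -0.  -0.5]
```

```bash
python3 -m jog '[{"x":-16,"y":9,"z":20,"rx":0,"ry":0,"rz":-0.5,"grip":0.65},{"x":-16,"y":9,"z":20,"rx":0,"ry":0,"rz":0,"grip":0.65},{"x":0,"y":0,"z":0,"rx":0,"ry":0,"rz":0,"grip":0.65},{"x":0,"y":0,"z":0,"rx":0,"ry":0,"rz":0,"grip":0.65}]'; python3 tgt.py .5475 .2213 .100 91.04
python3 - <<'E'
from h import *
snap("top","t1.png",(235,125,375,215),5.5);snap("side","s1.png",(290,100,400,210),5.4)
E
```

```text
time: 1.93
eef_pos: [0.5456, 0.2231, 0.3128]
tcp_rot: [0.7, 0.714, -0.002, -0.001]
contact_force: [0.6, -0.4, 0.7]
opening: 0.352
t 1.93 tcp [0.5456 0.2231 0.3128] grasp [0.5449 0.223  0.1578] open 0.352
xax [-0.02   1.    -0.001] yax [ 1.     0.02  -0.004] zax [-0.004 -0.001 -1.   ] F [ 0.6 -0.4  0.7] q [ 0.22  0.19  1.87  0.    1.09 -1.37]
shift mm [-1.8  2.8 57.8]
rotvec deg [-0.2  0.   0.1]
```

View pics/s1.png

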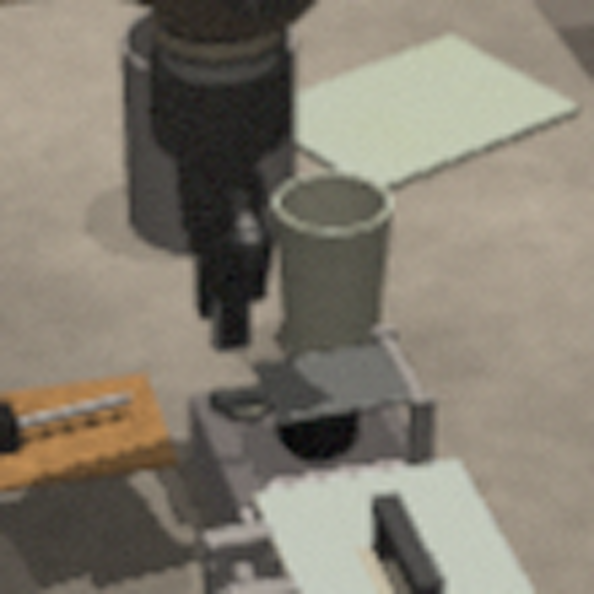

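The side view shows the fingers above the tab (tab at about (240,405) in the crop), so I descend and pinch.

```bash
python3 -m jog '[{"x":-1,"y":2,"z":20,"rx":0,"ry":0,"rz":0,"grip":0.65},{"x":-1,"y":1,"z":20,"rx":0,"ry":0,"rz":0,"grip":0.65},{"x":0,"y":0,"z":18,"rx":0,"ry":0,"rz":0,"grip":0.65},{"x":0,"y":0,"z":0,"rx":0,"ry":0,"rz":0,"grip":0.65},{"x":0,"y":0,"z":0,"rx":0,"ry":0,"rz":0,"grip":1},{"x":0,"y":0,"z":0,"rx":0,"ry":0,"rz":0,"grip":1},{"x":0,"y":0,"z":0,"rx":0,"ry":0,"rz":0,"grip":1},{"x":0,"y":0,"z":0,"rx":0,"ry":0,"rz":0,"grip":1}]' 40; python3 - <<'E'
from h import *
show()
# arc plan: world rows; hinge local (.052,.18), box yaw
b=np.load("box.npy"); c,s=np.cos(b[2]),np.sin(b[2])
H=np.array([b[0]+c*.052-s*.18,b[1]+s*.052+c*.18,.094])
_,p,r=st(); g=p+.155*r.as_matrix()[:,2]; r0=np.array([H[0]-g[0],g[2]-6e-3-H[2]]); print("hinge",H,"r",r0)
rad=.108; prev=None
for th in np.radians(np.arange(0,116,5)):
    q=np.array([-rad*np.cos(th),rad*np.sin(th)])*1000
    if prev is not None: print(round(np.degrees(th)),"y",(q-prev)[0].round(1),"z",-(q-prev)[1].round(1))
    prev=q
E
```

```text
time: 2.7
eef_pos: [0.549, 0.2228, 0.2583]
tcp_rot: [0.699, 0.715, 0.001, -0.0]
contact_force: [-1.6, 5.4, -0.2]
opening: 0.125
t 2.7 tcp [0.549  0.2228 0.2583] grasp [0.5493 0.2232 0.1033] open 0.125
xax [-0.022  1.     0.002] yax [1.    0.022 0.002] zax [ 0.002  0.002 -1.   ] F [-1.6  5.4 -0.2] q [ 0.21  0.27  1.89  0.    0.98 -1.38]
hinge [0.65539095 0.22317599 0.094     ] r [0.106089   0.00330291]
5 y 0.4 z -9.4
10 y 1.2 z -9.3
15 y 2.0 z -9.2
20 y 2.8 z -9.0
25 y 3.6 z -8.7
30 y 4.4 z -8.4
35 y 5.1 z -7.9
40 y 5.7 z -7.5
45 y 6.4 z -6.9
50 y 6.9 z -6.4
55 y 7.5 z -5.7
60 y 7.9 z -5.1
65 y 8.4 z -4.4
70 y 8.7 z -3.6
75 y 9.0 z -2.8
80 y 9.2 z -2.0
85 y 9.3 z -1.2
90 y 9.4 z -0.4
95 y 9.4 z 0.4
100 y 9.3 z 1.2
105 y 9.2 z 2.0
110 y 9.0 z 2.8
115 y 8.7 z 3.6
```

```bash
python3 -m jog '[{"x":0,"y":1.6,"z":-18.6,"rx":0,"ry":0,"rz":0,"grip":1},{"x":0,"y":4.8,"z":-18.1,"rx":0,"ry":0,"rz":0,"grip":1},{"x":0,"y":8,"z":-17,"rx":0,"ry":0,"rz":0,"grip":1},{"x":0,"y":10.8,"z":-15.3,"rx":0,"ry":0,"rz":0,"grip":1},{"x":0,"y":13.2,"z":-13.2,"rx":0,"ry":0,"rz":0,"grip":1},{"x":0,"y":0,"z":0,"rx":0,"ry":0,"rz":0,"grip":1}]'; python3 - <<'E'
from h import *
show()
snap("top","t2.png",(235,125,375,215),5.5);snap("side","s2.png",(290,100,400,210),5.4)
E
```

```text
time: 3.2
eef_pos: [0.5894, 0.2234, 0.3422]
tcp_rot: [0.7, 0.714, 0.004, 0.001]
contact_force: [0.8, 4.0, -1.9]
opening: 0.127
t 3.2 tcp [0.5894 0.2234 0.3422] grasp [0.5907 0.2241 0.1872] open 0.127
xax [-0.021  1.     0.004] yax [1.    0.021 0.008] zax [ 0.008  0.004 -1.   ] F [ 0.8  4.  -1.9] q [ 0.2   0.24  1.75  0.    1.14 -1.39]
```

View pics/s2.png

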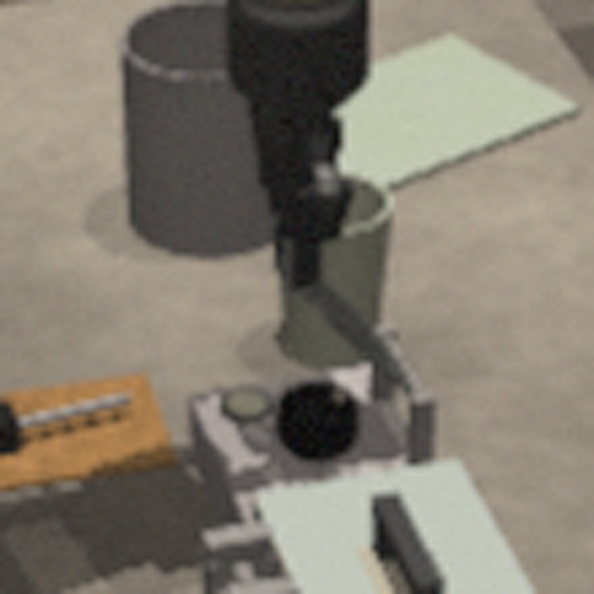

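Side view: the flap is pinched and up at about 50°, with the cap visible at (318,420). I'll continue the arc.

```bash
python3 -m jog '[{"x":0,"y":15.3,"z":-10.7,"rx":0,"ry":0,"rz":0,"grip":1},{"x":0,"y":16.9,"z":-7.9,"rx":0,"ry":0,"rz":0,"grip":1},{"x":0,"y":18,"z":-4.8,"rx":0,"ry":0,"rz":0,"grip":1},{"x":0,"y":18.5,"z":-1.6,"rx":0,"ry":0,"rz":0,"grip":1},{"x":0,"y":18.5,"z":1.6,"rx":0,"ry":0,"rz":0,"grip":1},{"x":0,"y":18,"z":4.8,"rx":0,"ry":0,"rz":0,"grip":1},{"x":0,"y":17,"z":8,"rx":0,"ry":0,"rz":0,"grip":1},{"x":0,"y":0,"z":0,"rx":0,"ry":0,"rz":0,"grip":1}]'; python3 - <<'E'
from h import *
show()
snap("side","s3.png",(290,100,400,210),5.4)
E
```

```text
time: 3.97
eef_pos: [0.7118, 0.2263, 0.3512]
tcp_rot: [0.7, 0.714, 0.004, 0.001]
contact_force: [-0.4, 4.8, 3.2]
opening: 0.117
t 3.97 tcp [0.7118 0.2263 0.3512] grasp [0.7128 0.2271 0.1962] open 0.117
xax [-0.021  1.     0.005] yax [1.    0.021 0.006] zax [ 0.006  0.005 -1.   ] F [-0.4  4.8  3.2] q [ 0.17  0.48  1.42  0.    1.23 -1.42]
```

View pics/s3.png

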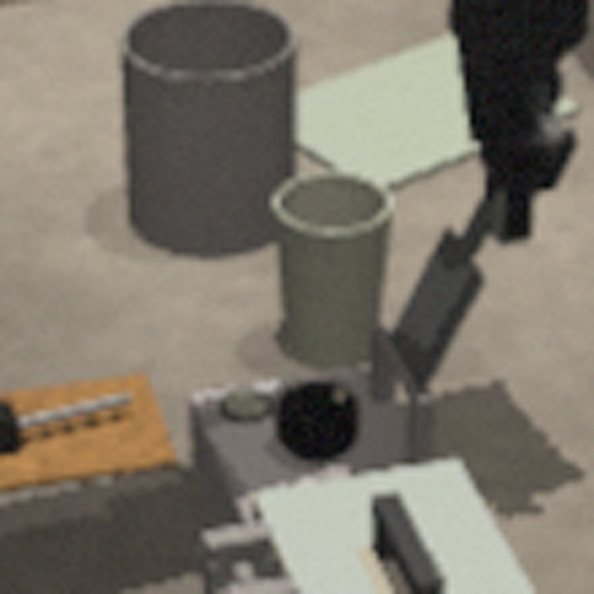

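Flap is past vertical at about 120° (plate at (440,310) in the crop). Releasing, then rising.

```bash
python3 -m jog '[{"x":0,"y":0,"z":0,"rx":0,"ry":0,"rz":0,"grip":0.6},{"x":0,"y":0,"z":0,"rx":0,"ry":0,"rz":0,"grip":0.6},{"x":0,"y":0,"z":0,"rx":0,"ry":0,"rz":0,"grip":0.6},{"x":0,"y":0,"z":-20,"rx":0,"ry":0,"rz":0,"grip":0.6},{"x":0,"y":0,"z":-20,"rx":0,"ry":0,"rz":0,"grip":0.6},{"x":0,"y":-30,"z":0,"rx":0,"ry":0,"rz":0,"grip":0.4},{"x":0,"y":-30,"z":0,"rx":0,"ry":0,"rz":0,"grip":0.4},{"x":0,"y":-30,"z":0,"rx":0,"ry":0,"rz":0,"grip":0.4}]'; python3 - <<'E'
from h import *
show()
snap("side","s4.png",(290,100,400,210),5.4);snap("top","t4.png",(205,115,375,265),4.7)
E
python3 tgt.py .6034 .2223 .22 91
```

```text
time: 4.68
eef_pos: [0.6185, 0.2227, 0.39]
tcp_rot: [0.7, 0.714, 0.0, 0.001]
contact_force: [-0.0, 0.9, 0.3]
opening: 0.598
t 4.68 tcp [0.6185 0.2227 0.39  ] grasp [0.6187 0.2226 0.235 ] open 0.598
xax [-0.021  1.    -0.001] yax [1.    0.021 0.001] zax [ 0.001 -0.001 -1.   ] F [-0.   0.9  0.3] q [ 0.19  0.26  1.64 -0.    1.24 -1.4 ]
t 4.78 tcp [0.6156 0.2234 0.388 ] grasp [0.6148 0.2231 0.233 ] open 0.603
xax [-0.023  1.    -0.001] yax [ 1.     0.023 -0.005] zax [-0.005 -0.002 -1.   ] F [ 0.6 -0.4 -0.2] q [ 0.19  0.26  1.64 -0.    1.25 -1.4 ]
shift mm [ -0.6 -11.4  13.1]
rotvec deg [-0.3  0.1  0.3]
```

View pics/s4.png

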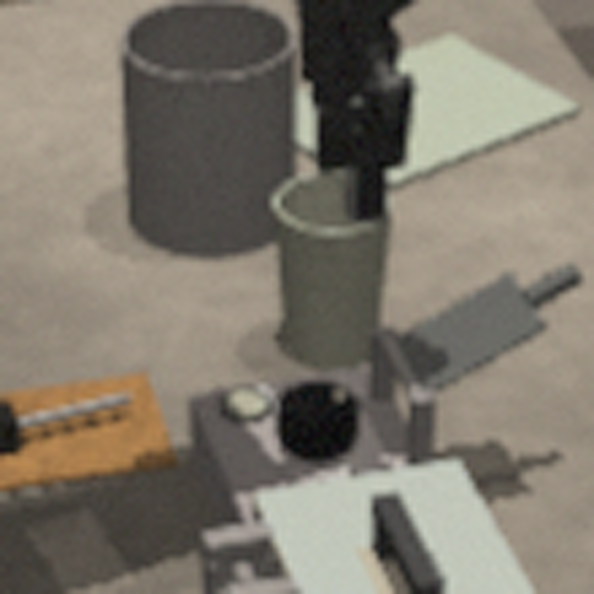

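View pics/t4.png

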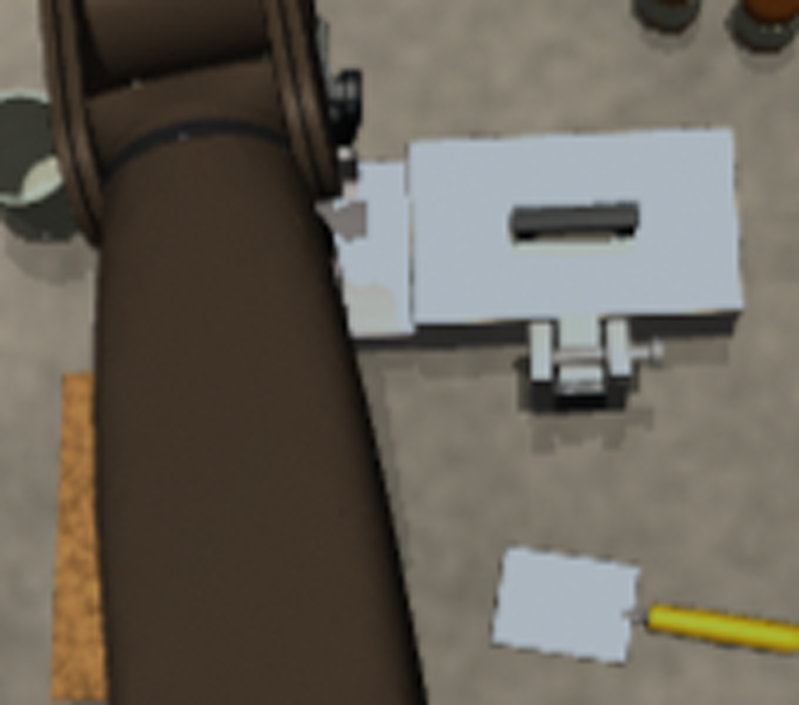

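```bash
python3 - <<'E'
from h import *
for P in ([.6034,.2223,.082],[.5804,.2223,.082],[.6264,.2223,.082],[.6034,.2453,.082],[.6034,.1993,.082],[.6034,.1993,.056]): print(((proj("side",P)-[290,100]+.5)*5.4-.5).round(0))
f=L("side")["f"]; save(f,"s4b.png",(325,160,385,195),12)
E
```

```text
[323. 403.]
[285. 409.]
[361. 397.]
[313. 381.]
[333. 425.]
[333. 461.]
```

View pics/s4b.png

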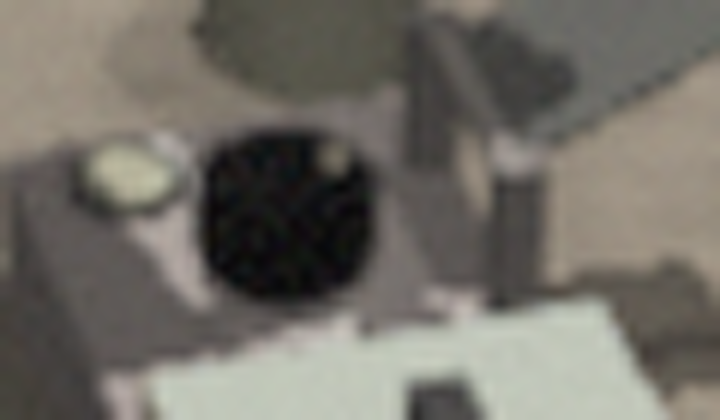

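```bash
python3 -m jog '[{"x":0,"y":-2,"z":0,"rx":0,"ry":0,"rz":7.1,"grip":0.25},{"x":0,"y":0,"z":0,"rx":0,"ry":0,"rz":7.1,"grip":0.25},{"x":0,"y":0,"z":0,"rx":0,"ry":0,"rz":7.1,"grip":0.25},{"x":0,"y":0,"z":0,"rx":0,"ry":0,"rz":7.1,"grip":0.25},{"x":0,"y":0,"z":0,"rx":0,"ry":0,"rz":7.1,"grip":0.25},{"x":0,"y":0,"z":0,"rx":0,"ry":0,"rz":7.1,"grip":0.25},{"x":0,"y":0,"z":0,"rx":0,"ry":0,"rz":7.1,"grip":0.25},{"x":0,"y":0,"z":0,"rx":0,"ry":0,"rz":7.1,"grip":0.25}]'; python3 -m jog '[{"x":0,"y":0,"z":0,"rx":0,"ry":0,"rz":7.1,"grip":0.25},{"x":0,"y":0,"z":0,"rx":0,"ry":0,"rz":7.1,"grip":0.25},{"x":0,"y":0,"z":0,"rx":0,"ry":0,"rz":7.1,"grip":0.25},{"x":0,"y":0,"z":0,"rx":0,"ry":0,"rz":7.1,"grip":0.25},{"x":0,"y":0,"z":0,"rx":0,"ry":0,"rz":7.1,"grip":0.25},{"x":0,"y":0,"z":0,"rx":0,"ry":0,"rz":7.1,"grip":0.25},{"x":0,"y":0,"z":0,"rx":0,"ry":0,"rz":7.1,"grip":0.25},{"x":0,"y":0,"z":0,"rx":0,"ry":0,"rz":7.1,"grip":0.25}]'; python3 -m jog '[{"x":0,"y":0,"z":0,"rx":0,"ry":0,"rz":7.1,"grip":0.25},{"x":0,"y":0,"z":0,"rx":0,"ry":0,"rz":7.1,"grip":0.25},{"x":0,"y":0,"z":0,"rx":0,"ry":0,"rz":7.1,"grip":0.25},{"x":0,"y":0,"z":0,"rx":0,"ry":0,"rz":7.1,"grip":0.25},{"x":0,"y":0,"z":0,"rx":0,"ry":0,"rz":7.1,"grip":0.25},{"x":0,"y":0,"z":0,"rx":0,"ry":0,"rz":7.1,"grip":0.25},{"x":0,"y":0,"z":0,"rx":0,"ry":0,"rz":7.1,"grip":0.25},{"x":0,"y":0,"z":0,"rx":0,"ry":0,"rz":7.1,"grip":0.25}]'; python3 -m jog '[{"x":0,"y":0,"z":0,"rx":0,"ry":0,"rz":7.1,"grip":0.25},{"x":0,"y":0,"z":0,"rx":0,"ry":0,"rz":7.1,"grip":0.25},{"x":0,"y":0,"z":0,"rx":0,"ry":0,"rz":7.1,"grip":0.25},{"x":0,"y":0,"z":0,"rx":0,"ry":0,"rz":7.1,"grip":0.25},{"x":0,"y":0,"z":0,"rx":0,"ry":0,"rz":7.1,"grip":0.25},{"x":0,"y":0,"z":0,"rx":0,"ry":0,"rz":0,"grip":0.25},{"x":0,"y":0,"z":0,"rx":0,"ry":0,"rz":0,"grip":0.25}]';python3 tgt.py .6034 .2223 .13 -120
```

```text
time: 5.45
eef_pos: [0.6181, 0.2229, 0.3899]
tcp_rot: [0.956, 0.293, 0.0, 0.0]
contact_force: [-0.4, -0.3, 0.0]
opening: 0.745
time: 6.12
eef_pos: [0.6181, 0.223, 0.3899]
tcp_rot: [0.98, -0.197, 0.001, 0.0]
contact_force: [-0.2, -0.9, -1.1]
opening: 0.75
time: 6.78
eef_pos: [0.6181, 0.2229, 0.3898]
tcp_rot: [0.769, -0.64, 0.001, -0.0]
contact_force: [0.2, -1.1, 0.0]
opening: 0.75
time: 7.37
eef_pos: [0.6179, 0.2231, 0.3898]
tcp_rot: [-0.541, 0.841, -0.0, 0.0]
contact_force: [0.6, 0.0, -0.2]
opening: 0.751
t 7.37 tcp [0.6179 0.2231 0.3898] grasp [0.618  0.223  0.2348] open 0.751
xax [-0.415 -0.91   0.   ] yax [-0.91   0.415 -0.001] zax [ 0.001 -0.    -1.   ] F [ 0.6  0.  -0.2] q [ 0.19  0.26  1.64 -0.    1.24  2.19]
shift mm [  6.7  13.1 104.8]
rotvec deg [-0.   0.   5.5]
```

```bash
python3 -m jog '[{"x":0,"y":0,"z":0,"rx":0,"ry":0,"rz":6.7,"grip":0.25},{"x":0,"y":0,"z":0,"rx":0,"ry":0,"rz":6.7,"grip":0.25},{"x":0,"y":0,"z":0,"rx":0,"ry":0,"rz":6.6,"grip":0.25},{"x":5.7,"y":5.3,"z":30,"rx":0,"ry":0,"rz":0,"grip":0.25},{"x":5.7,"y":5.3,"z":30,"rx":0,"ry":0,"rz":0,"grip":0.25},{"x":0,"y":0,"z":35,"rx":0,"ry":0,"rz":0,"grip":0.25},{"x":0,"y":0,"z":0,"rx":0,"ry":0,"rz":0,"grip":0.25},{"x":0,"y":0,"z":0,"rx":0,"ry":0,"rz":0,"grip":0.25}]';python3 tgt.py .6025 .2223 .072 -134.5
```

```text
time: 8.03
eef_pos: [0.6014, 0.2225, 0.2924]
tcp_rot: [-0.386, 0.922, 0.0, -0.003]
contact_force: [0.5, 0.9, 0.7]
opening: 0.751
t 8.03 tcp [0.6014 0.2225 0.2924] grasp [0.6006 0.2223 0.1374] open 0.751
xax [-0.702 -0.713  0.004] yax [-0.713  0.702  0.003] zax [-0.005 -0.001 -1.   ] F [0.5 0.9 0.7] q [ 0.2   0.32  1.75 -0.    1.08  2.54]
shift mm [-1.6 -1.5 65.3]
rotvec deg [ 0.2 -0.3 -0.1]
```

```bash
python3 -m jog '[{"x":-1,"y":-1,"z":25,"rx":0,"ry":0,"rz":0,"grip":0.25},{"x":0,"y":0,"z":20,"rx":0,"ry":0,"rz":0,"grip":0.25},{"x":0,"y":0,"z":20,"rx":0,"ry":0,"rz":0,"grip":0.25},{"x":0,"y":0,"z":0,"rx":0,"ry":0,"rz":0,"grip":0.25},{"x":0,"y":0,"z":0,"rx":0,"ry":0,"rz":0,"grip":0.25}]';python3 tgt.py .6025 .2223 .072 -134.5; python3 -m jog '[{"x":0,"y":0,"z":0,"rx":0,"ry":0,"rz":0,"grip":1},{"x":0,"y":0,"z":0,"rx":0,"ry":0,"rz":0,"grip":1},{"x":0,"y":0,"z":0,"rx":0,"ry":0,"rz":0,"grip":1},{"x":0,"y":0,"z":0,"rx":0,"ry":0,"rz":0,"grip":1}]' 60; python3 tgt.py .6025 .2223 .072 -134.5
```

```text
time: 8.45
eef_pos: [0.6043, 0.2228, 0.2312]
tcp_rot: [-0.386, 0.923, -0.0, 0.001]
contact_force: [0.1, 0.3, 0.2]
opening: 0.751
t 8.45 tcp [0.6043 0.2228 0.2312] grasp [0.6045 0.2229 0.0762] open 0.751
xax [-0.702 -0.712 -0.001] yax [-0.712  0.702 -0.001] zax [ 0.002  0.    -1.   ] F [0.1 0.3 0.2] q [ 0.2   0.41  1.76 -0.    0.97  2.55]
shift mm [1.8 1.  4.2]
rotvec deg [-0.1  0.1 -0.1]
time: 8.78
eef_pos: [0.6042, 0.2224, 0.2334]
tcp_rot: [-0.386, 0.922, -0.001, 0.0]
contact_force: [-3.1, -4.1, 5.7]
opening: 0.515
t 8.78 tcp [0.6042 0.2224 0.2334] grasp [0.6044 0.222  0.0784] open 0.515
xax [-0.702 -0.712  0.   ] yax [-0.712  0.702 -0.002] zax [ 0.001 -0.002 -1.   ] F [-3.1 -4.1  5.7] q [ 0.2   0.4   1.76 -0.    0.97  2.55]
shift mm [1.1 1.5 6.4]
rotvec deg [-0.1 -0.  -0.1]
```

```bash
python3 -m jog '[{"x":0,"y":0,"z":-0.1,"rx":0,"ry":0,"rz":-7,"grip":1},{"x":0,"y":0,"z":-0.2,"rx":0,"ry":0,"rz":-7,"grip":1},{"x":0,"y":0,"z":-0.1,"rx":0,"ry":0,"rz":-7,"grip":1},{"x":0,"y":0,"z":-0.2,"rx":0,"ry":0,"rz":-7,"grip":1},{"x":0,"y":0,"z":-0.1,"rx":0,"ry":0,"rz":-7,"grip":1},{"x":0,"y":0,"z":-0.2,"rx":0,"ry":0,"rz":-7,"grip":1},{"x":0,"y":0,"z":-0.1,"rx":0,"ry":0,"rz":-7,"grip":1},{"x":0,"y":0,"z":-0.2,"rx":0,"ry":0,"rz":-7,"grip":1}]'; python3 - <<'E'
from h import *
show(); print(get_state()["wrist_torque"])
snap("side","s5.png",(325,135,385,195),10)
E
```

```text
time: 9.45
eef_pos: [0.6044, 0.2244, 0.2348]
tcp_rot: [0.775, -0.632, 0.0, -0.004]
contact_force: [-1.5, 6.3, 3.6]
opening: 0.52
t 9.45 tcp [0.6044 0.2244 0.2348] grasp [0.6053 0.2252 0.0798] open 0.52
xax [ 0.201 -0.98  -0.004] yax [-0.98  -0.201 -0.007] zax [ 0.006  0.006 -1.   ] F [-1.5  6.3  3.6] q [0.2  0.4  1.76 0.01 0.97 1.56]
[ 1.08472949  0.24741211 -0.13038338]
```

View pics/s5.png

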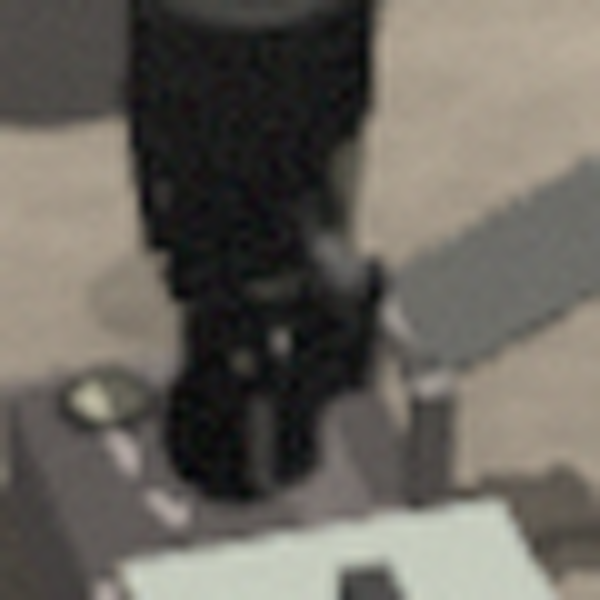

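The white dot has moved with the cap to about (240,358), so it is turning. Continuing.

```bash
python3 -m jog '[{"x":0,"y":0,"z":-0.1,"rx":0,"ry":0,"rz":-7,"grip":1},{"x":0,"y":0,"z":-0.2,"rx":0,"ry":0,"rz":-7,"grip":1},{"x":0,"y":0,"z":-0.1,"rx":0,"ry":0,"rz":-7,"grip":1},{"x":0,"y":0,"z":-0.2,"rx":0,"ry":0,"rz":-7,"grip":1},{"x":0,"y":0,"z":-0.1,"rx":0,"ry":0,"rz":-7,"grip":1},{"x":0,"y":0,"z":-0.2,"rx":0,"ry":0,"rz":-7,"grip":1},{"x":0,"y":0,"z":-0.1,"rx":0,"ry":0,"rz":-7,"grip":1},{"x":0,"y":0,"z":-0.2,"rx":0,"ry":0,"rz":-7,"grip":1}]'; python3 -m jog '[{"x":0,"y":0,"z":-0.1,"rx":0,"ry":0,"rz":-7,"grip":1},{"x":0,"y":0,"z":-0.2,"rx":0,"ry":0,"rz":-7,"grip":1},{"x":0,"y":0,"z":-0.1,"rx":0,"ry":0,"rz":-7,"grip":1},{"x":0,"y":0,"z":-0.2,"rx":0,"ry":0,"rz":-7,"grip":1},{"x":0,"y":0,"z":-0.1,"rx":0,"ry":0,"rz":-7,"grip":1},{"x":0,"y":0,"z":-0.2,"rx":0,"ry":0,"rz":-7,"grip":1},{"x":0,"y":0,"z":-0.1,"rx":0,"ry":0,"rz":-7,"grip":1},{"x":0,"y":0,"z":-0.2,"rx":0,"ry":0,"rz":-7,"grip":1}]'; python3 -m jog '[{"x":0,"y":0,"z":-0.1,"rx":0,"ry":0,"rz":-7,"grip":1},{"x":0,"y":0,"z":-0.2,"rx":0,"ry":0,"rz":-7,"grip":1},{"x":0,"y":0,"z":-0.1,"rx":0,"ry":0,"rz":-7,"grip":1},{"x":0,"y":0,"z":-0.2,"rx":0,"ry":0,"rz":-7,"grip":1},{"x":0,"y":0,"z":-0.1,"rx":0,"ry":0,"rz":-7,"grip":1},{"x":0,"y":0,"z":-0.2,"rx":0,"ry":0,"rz":-7,"grip":1}]'; python3 - <<'E'
from h import *
show(); print(get_state()["wrist_torque"])
snap("side","s6.png",(325,135,385,195),10)
E
```

```text
time: 10.17
eef_pos: [0.6031, 0.2263, 0.2359]
tcp_rot: [0.981, -0.195, -0.001, -0.005]
contact_force: [-7.0, 12.5, 6.1]
opening: 0.518
time: 10.83
eef_pos: [0.6013, 0.2264, 0.2371]
tcp_rot: [0.957, 0.289, -0.003, -0.005]
contact_force: [-16.7, 9.7, 14.8]
opening: 0.52
time: 11.33
eef_pos: [0.6007, 0.2251, 0.2379]
tcp_rot: [0.79, 0.614, -0.005, -0.006]
contact_force: [-21.2, 2.8, 17.8]
opening: 0.517
t 11.33 tcp [0.6007 0.2251 0.2379] grasp [0.5984 0.2255 0.0829] open 0.517
xax [ 0.247  0.969 -0.001] yax [ 0.969 -0.247 -0.015] zax [-0.015  0.002 -1.   ] F [-21.2   2.8  17.8] q [ 0.2   0.39  1.77  0.01  1.   -1.12]
[ 0.45033572  3.39459214 -0.16362345]
```

View pics/s6.png

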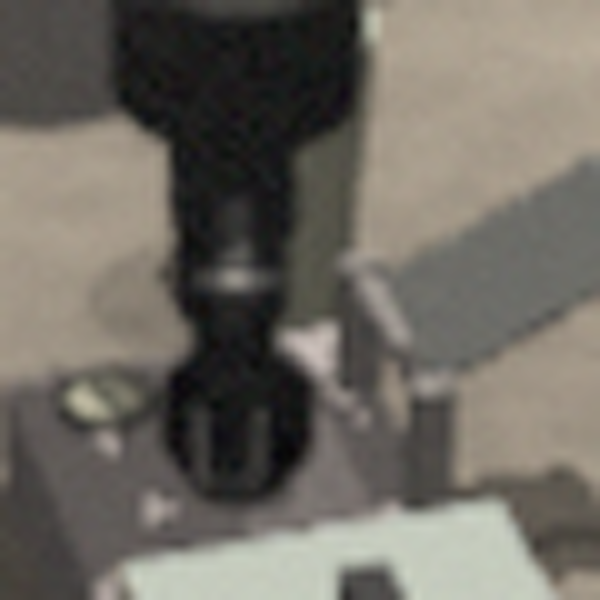

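Some side force has built up because the grip is slightly off-centre. I'll ease the command about 4 mm towards -x and finish the turn.

```bash
python3 -m jog '[{"x":0,"y":-4,"z":0,"rx":0,"ry":0,"rz":0,"grip":1},{"x":0,"y":-1,"z":0,"rx":0,"ry":0,"rz":-7,"grip":1},{"x":0,"y":0,"z":-0.1,"rx":0,"ry":0,"rz":-7,"grip":1},{"x":0,"y":0,"z":-0.2,"rx":0,"ry":0,"rz":-7,"grip":1},{"x":-0.5,"y":0,"z":0,"rx":0,"ry":0,"rz":-7,"grip":1},{"x":-0.5,"y":0,"z":-0.1,"rx":0,"ry":0,"rz":-7,"grip":1}]'; python3 -m jog '[{"x":-0.5,"y":0,"z":0,"rx":0,"ry":0,"rz":-7,"grip":1},{"x":-0.5,"y":0,"z":0,"rx":0,"ry":0,"rz":-7,"grip":1},{"x":0,"y":0,"z":0,"rx":0,"ry":0,"rz":-7,"grip":1},{"x":0,"y":0,"z":0,"rx":0,"ry":0,"rz":-7,"grip":1}]'; python3 - <<'E'
from h import *
show(); print(get_state()["wrist_torque"])
E
```

```text
time: 11.88
eef_pos: [0.5986, 0.2234, 0.2389]
tcp_rot: [0.568, 0.823, -0.001, -0.001]
contact_force: [-10.0, -2.1, 12.6]
opening: 0.513
time: 12.22
eef_pos: [0.5996, 0.2223, 0.2394]
tcp_rot: [0.355, 0.935, 0.001, -0.0]
contact_force: [-7.2, -2.2, 7.1]
opening: 0.516
t 12.22 tcp [0.5996 0.2223 0.2394] grasp [0.5997 0.2225 0.0844] open 0.516
xax [-0.748  0.664  0.001] yax [0.664 0.748 0.001] zax [ 0.     0.001 -1.   ] F [-7.2 -2.2  7.1] q [ 0.2   0.39  1.77  0.    0.98 -2.22]
[-0.49711825  1.18586147 -1.8555562 ]
```

```bash
python3 -m jog '[{"x":0,"y":0,"z":0,"rx":0,"ry":0,"rz":0,"grip":0.25},{"x":0,"y":0,"z":0,"rx":0,"ry":0,"rz":0,"grip":0.25},{"x":0,"y":0,"z":0,"rx":0,"ry":0,"rz":0,"grip":0.25},{"x":0,"y":0,"z":-30,"rx":0,"ry":0,"rz":0,"grip":0.25},{"x":0,"y":0,"z":-40,"rx":0,"ry":0,"rz":0,"grip":0.25},{"x":0,"y":0,"z":-40,"rx":0,"ry":0,"rz":7,"grip":0.25},{"x":0,"y":0,"z":-40,"rx":0,"ry":0,"rz":7,"grip":0.35},{"x":0,"y":0,"z":0,"rx":0,"ry":0,"rz":7,"grip":0.5}]'; python3 -m jog '[{"x":-25,"y":-25,"z":0,"rx":0,"ry":0,"rz":7,"grip":0.5},{"x":-25,"y":-25,"z":0,"rx":0,"ry":0,"rz":7,"grip":0.5},{"x":0,"y":-38,"z":0,"rx":0,"ry":0,"rz":6,"grip":0.5},{"x":0,"y":-38,"z":0,"rx":0,"ry":0,"rz":0,"grip":0.5}]'; python3 - <<'E'
from h import *
show(); 
snap("side","s7.png",(325,135,385,195),10);snap("top","t7.png",(195,115,375,270),4.4)
E
```

```text
time: 12.88
eef_pos: [0.601, 0.2225, 0.3961]
tcp_rot: [0.523, 0.852, 0.006, 0.007]
contact_force: [1.7, 0.7, 1.8]
opening: 0.524
time: 13.22
eef_pos: [0.4986, 0.1408, 0.3843]
tcp_rot: [0.663, 0.748, -0.0, 0.0]
contact_force: [-0.6, 0.0, 0.3]
opening: 0.504
t 13.22 tcp [0.4986 0.1408 0.3843] grasp [0.4986 0.1407 0.2293] open 0.504
xax [-0.12   0.993 -0.001] yax [ 0.993  0.12  -0.   ] zax [ 0.    -0.001 -1.   ] F [-0.6  0.   0.3] q [ 0.08 -0.04  1.98 -0.    1.21 -1.61]
```

View pics/s7.png

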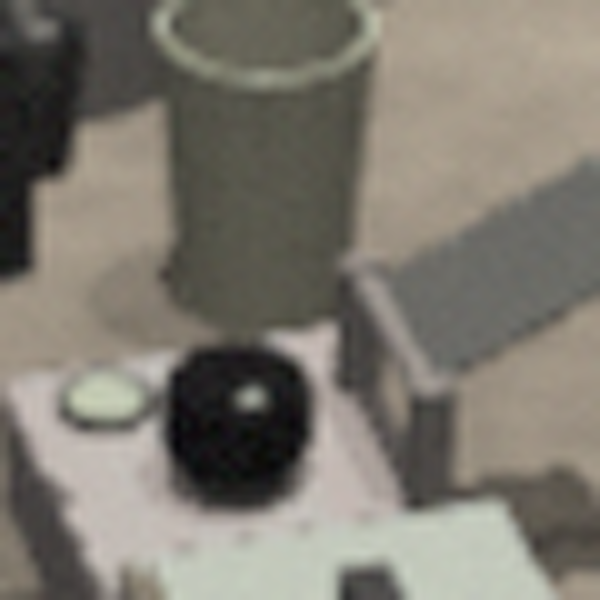

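View pics/t7.png

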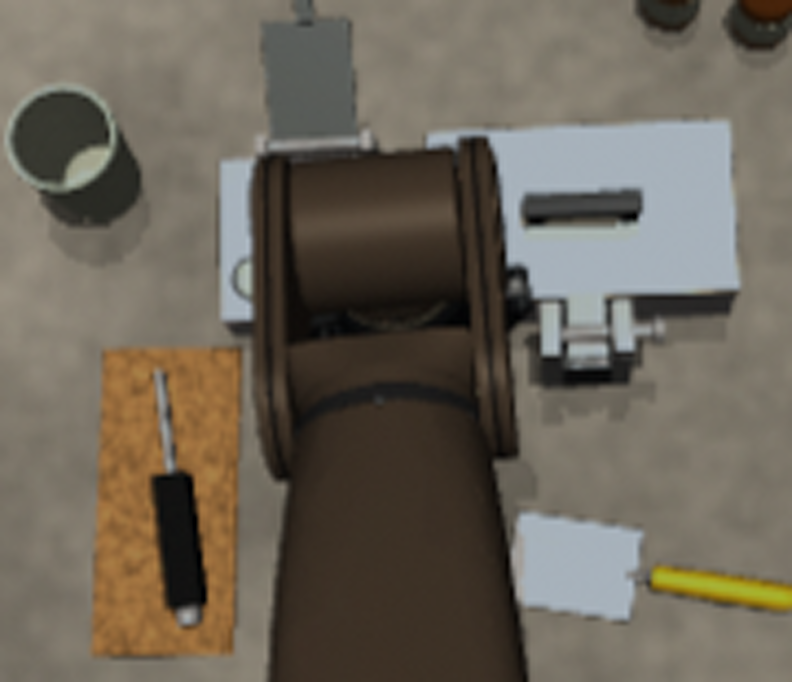

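```bash
python3 - <<'E'
from h import *
c=np.array([.6015,.2235])
for uv,z in(((352.9-.46,173.2-.46),.083),((350-.45,174.7-.45),.089)):
    X=at("side",*uv,z); d=X[:2]-c; print(X,np.linalg.norm(d),np.degrees(np.arctan2(d[1],d[0])))
E
python3 tgt.py .3906 .328 .18 97.5
```

```text
[0.61442579 0.22613627 0.083     ] 0.013191888276511857 11.527608316143727
[0.60114249 0.21226658 0.089     ] 0.011239109120892895 -91.82286085855661
t 13.32 tcp [0.4942 0.142  0.3814] grasp [0.493  0.1418 0.2264] open 0.502
xax [-0.127  0.992  0.   ] yax [ 0.992  0.127 -0.008] zax [-0.008 -0.001 -1.   ] F [ 0.   1.8 -0.7] q [ 0.08 -0.05  1.99 -0.    1.21 -1.62]
shift mm [197.6 -77.6  47. ]
rotvec deg [-0.5 -0.  -0.2]
```

```bash
python3 - <<'E'
from fit import *
P=lambda *p:u((195,115),4.4,p)
for a,b in (((152,476),(192,473)),((165,610),(205,603))):
    A=at("top",*P(*a),.03);B=at("top",*P(*b),.004); print(A.round(4),B.round(4),((A+B)/2).round(4))
print("tip",at("top",*P(159,371),.017).round(4))
f=L("top")["f"]; save(f,"t7b.png",(210,195,260,265),8)
E
```

```text
[0.4368 0.3461 0.03  ] [0.442  0.3234 0.004 ] [0.4394 0.3348 0.017 ]
[0.3432 0.335  0.03  ] [0.3493 0.3125 0.004 ] [0.3463 0.3238 0.017 ]
tip [0.5142 0.3458 0.017 ]
```

View pics/t7b.png

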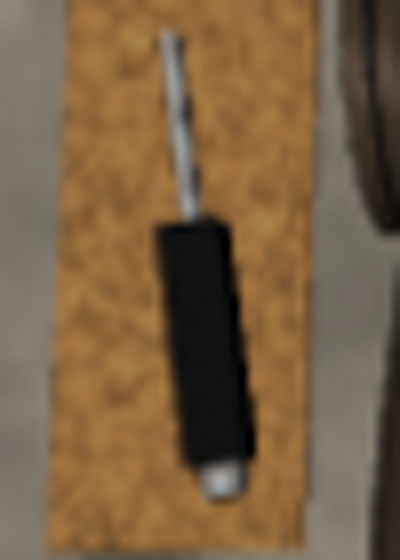

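The black-handled, steel-shanked tool at top pixel (236,238) on the cork fits the description. The red one at (225,306) is only a look-alike. Reaching for the black one.

```bash
python3 -m jog '[{"x":33,"y":-12,"z":0,"rx":0,"ry":0,"rz":0,"grip":0.5},{"x":33,"y":-12,"z":0,"rx":0,"ry":0,"rz":0,"grip":0.5},{"x":33,"y":-12,"z":0,"rx":0,"ry":0,"rz":0,"grip":0.5},{"x":33,"y":-13,"z":0,"rx":0,"ry":0,"rz":0,"grip":0.5},{"x":33,"y":-13,"z":20,"rx":0,"ry":0,"rz":0,"grip":0.5},{"x":33,"y":-13,"z":40,"rx":0,"ry":0,"rz":0,"grip":0.5},{"x":0,"y":0,"z":40,"rx":0,"ry":0,"rz":0,"grip":0.5},{"x":0,"y":0,"z":0,"rx":0,"ry":0,"rz":0,"grip":0.5}]';python3 tgt.py .393 .330 .025 97.2
```

```text
time: 13.98
eef_pos: [0.4, 0.3227, 0.2859]
tcp_rot: [0.659, 0.752, -0.007, -0.002]
contact_force: [-1.6, -0.9, -1.6]
opening: 0.506
t 13.98 tcp [0.4    0.3227 0.2859] grasp [0.3981 0.3217 0.1309] open 0.506
xax [-0.131  0.991 -0.005] yax [ 0.991  0.131 -0.013] zax [-0.012 -0.007 -1.   ] F [-1.6 -0.9 -1.6] q [ 0.48  0.07  2.06 -0.    1.03 -1.22]
shift mm [  9.5  -2.6 105.9]
rotvec deg [-0.8  0.3  0.3]
```

```bash
python3 -m jog '[{"x":6,"y":-1,"z":25,"rx":0,"ry":0,"rz":0.3,"grip":0.5},{"x":0,"y":0,"z":20,"rx":0,"ry":0,"rz":0,"grip":0.5},{"x":0,"y":0,"z":0,"rx":0,"ry":0,"rz":0,"grip":0.5},{"x":0,"y":0,"z":0,"rx":0,"ry":0,"rz":0,"grip":0.5}]';python3 tgt.py .393 .330 .025 97.2
python3 - <<'E'
from h import *
snap("side","s8.png",(230,130,330,210),6)
E
```

```text
time: 14.32
eef_pos: [0.4021, 0.3282, 0.2488]
tcp_rot: [0.663, 0.749, -0.001, -0.0]
contact_force: [0.2, 0.2, 0.3]
opening: 0.501
t 14.32 tcp [0.4021 0.3282 0.2488] grasp [0.402  0.3281 0.0938] open 0.501
xax [-0.122  0.993 -0.001] yax [ 0.993  0.122 -0.001] zax [-0.001 -0.001 -1.   ] F [0.2 0.2 0.3] q [ 0.49  0.13  2.07 -0.    0.94 -1.2 ]
shift mm [ 3.  -8.6 68.8]
rotvec deg [-0.   0.  -0.2]
```

View pics/s8.png

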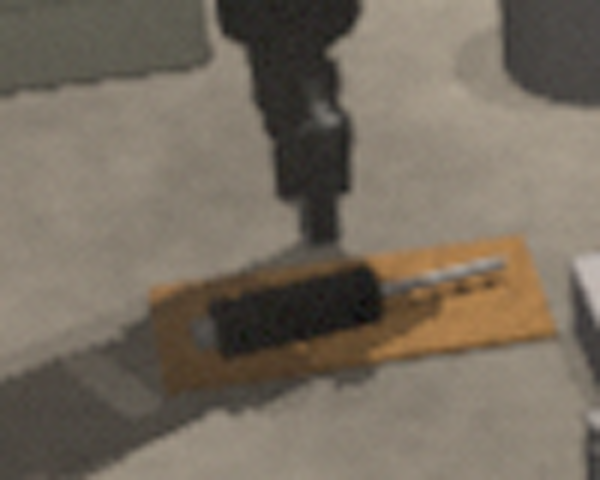

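```bash
python3 -m jog '[{"x":3,"y":-8,"z":20,"rx":0,"ry":0,"rz":0,"grip":0.5},{"x":0,"y":0,"z":25,"rx":0,"ry":0,"rz":0,"grip":0.5},{"x":0,"y":0,"z":22,"rx":0,"ry":0,"rz":0,"grip":0.5},{"x":0,"y":0,"z":0,"rx":0,"ry":0,"rz":0,"grip":0.5},{"x":0,"y":0,"z":0,"rx":0,"ry":0,"rz":0,"grip":0.5}]';python3 tgt.py .393 .330 .025 97.2
```

```text
time: 14.78
eef_pos: [0.3937, 0.3304, 0.1824]
tcp_rot: [0.663, 0.749, 0.0, 0.0]
contact_force: [1.1, -0.4, 0.4]
opening: 0.501
t 14.78 tcp [0.3937 0.3304 0.1824] grasp [0.3938 0.3304 0.0274] open 0.501
xax [-0.122  0.993  0.   ] yax [0.993 0.122 0.   ] zax [ 0.  0. -1.] F [ 1.1 -0.4  0.4] q [ 0.5   0.24  2.1  -0.    0.8  -1.19]
shift mm [-0.3 -0.8  2.4]
rotvec deg [ 0.  -0.  -0.2]
```

```bash
python3 -m jog '[{"x":0,"y":0,"z":3,"rx":0,"ry":0,"rz":0,"grip":0.5},{"x":0,"y":0,"z":0,"rx":0,"ry":0,"rz":0,"grip":1},{"x":0,"y":0,"z":0,"rx":0,"ry":0,"rz":0,"grip":1},{"x":0,"y":0,"z":0,"rx":0,"ry":0,"rz":0,"grip":1},{"x":0,"y":0,"z":0,"rx":0,"ry":0,"rz":0,"grip":1},{"x":0,"y":0,"z":-25,"rx":0,"ry":0,"rz":0,"grip":1},{"x":0,"y":0,"z":-40,"rx":0,"ry":0,"rz":0,"grip":1},{"x":0,"y":0,"z":-40,"rx":0,"ry":0,"rz":0,"grip":1}]' 90;python3 -m jog '[{"x":0,"y":0,"z":-20,"rx":0,"ry":0,"rz":0,"grip":1},{"x":0,"y":0,"z":0,"rx":0,"ry":0,"rz":0,"grip":1}]'; python3 - <<'E'
from h import *
show()
snap("side","s9.png",(230,80,350,180),6);snap("top","t9.png",(195,115,375,270),4.4)
E
```

```text
time: 15.45
eef_pos: [0.392, 0.3299, 0.283]
tcp_rot: [0.662, 0.749, -0.002, -0.001]
contact_force: [1.1, 0.3, -2.0]
opening: 0.282
time: 15.62
eef_pos: [0.3945, 0.3314, 0.31]
tcp_rot: [0.662, 0.749, 0.006, 0.002]
contact_force: [-0.1, 0.5, -0.5]
opening: 0.283
t 15.62 tcp [0.3945 0.3314 0.31  ] grasp [0.3962 0.3323 0.155 ] open 0.283
xax [-0.123  0.992  0.005] yax [0.992 0.123 0.012] zax [ 0.011  0.006 -1.   ] F [-0.1  0.5 -0.5] q [ 0.5   0.03  2.05  0.    1.05 -1.19]
```

View pics/s9.png

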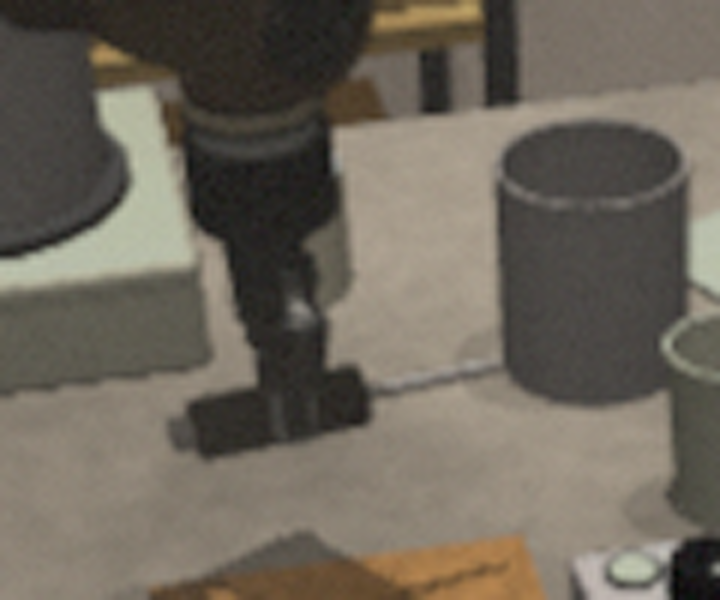

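View pics/t9.png

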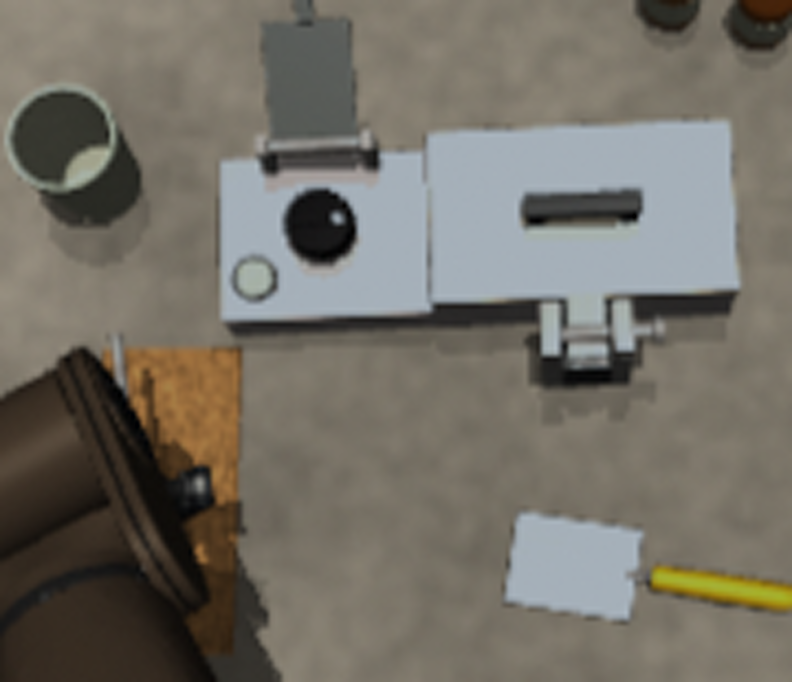

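```bash
python3 -m jog '[{"x":0,"y":0,"z":-10,"rx":0,"ry":0,"rz":6.9,"grip":1},{"x":0,"y":0,"z":0,"rx":0,"ry":0,"rz":6.9,"grip":1},{"x":0,"y":0,"z":0,"rx":0,"ry":0,"rz":6.9,"grip":1},{"x":0,"y":0,"z":0,"rx":0,"ry":0,"rz":6.9,"grip":1},{"x":0,"y":0,"z":0,"rx":0,"ry":0,"rz":6.9,"grip":1},{"x":0,"y":0,"z":0,"rx":0,"ry":0,"rz":6.9,"grip":1},{"x":0,"y":0,"z":0,"rx":0,"ry":0,"rz":6.9,"grip":1},{"x":0,"y":0,"z":0,"rx":0,"ry":0,"rz":6.9,"grip":1}]'; python3 -m jog '[{"x":0,"y":0,"z":0,"rx":0,"ry":0,"rz":6.9,"grip":1},{"x":0,"y":0,"z":0,"rx":0,"ry":0,"rz":6.9,"grip":1},{"x":0,"y":0,"z":0,"rx":0,"ry":0,"rz":6.9,"grip":1},{"x":0,"y":0,"z":0,"rx":0,"ry":0,"rz":6.9,"grip":1},{"x":0,"y":0,"z":0,"rx":0,"ry":0,"rz":6.9,"grip":1},{"x":0,"y":0,"z":0,"rx":0,"ry":0,"rz":6.0,"grip":1},{"x":0,"y":0,"z":0,"rx":0,"ry":0,"rz":0,"grip":1}]';python3 tgt.py .515 .234 .15 1.04
```

```text
time: 16.38
eef_pos: [0.392, 0.3299, 0.31]
tcp_rot: [0.935, 0.354, -0.003, 0.0]
contact_force: [0.3, 0.2, -1.1]
opening: 0.281
time: 16.97
eef_pos: [0.3921, 0.3299, 0.3102]
tcp_rot: [1.0, 0.011, -0.003, 0.001]
contact_force: [-0.6, -1.0, -1.5]
opening: 0.286
t 16.97 tcp [0.3921 0.3299 0.3102] grasp [0.3913 0.3295 0.1552] open 0.286
xax [ 1.     0.022 -0.005] yax [ 0.022 -1.     0.003] zax [-0.005 -0.003 -1.   ] F [-0.6 -1.  -1.5] q [0.5  0.03 2.05 0.   1.07 0.48]
shift mm [121.6  98.1   4.8]
rotvec deg [0.1 0.3 0.2]
```

```bash
python3 -m jog '[{"x":30,"y":0,"z":0,"rx":0,"ry":0,"rz":0,"grip":1},{"x":30,"y":20,"z":0,"rx":0,"ry":0,"rz":0,"grip":1},{"x":30,"y":25,"z":0,"rx":0,"ry":0,"rz":0,"grip":1},{"x":32,"y":25,"z":0,"rx":0,"ry":0,"rz":0,"grip":1},{"x":0,"y":15,"z":0,"rx":0,"ry":0,"rz":0,"grip":1},{"x":0,"y":0,"z":15,"rx":0,"ry":0,"rz":0,"grip":1},{"x":0,"y":0,"z":0,"rx":0,"ry":0,"rz":0,"grip":1},{"x":0,"y":0,"z":0,"rx":0,"ry":0,"rz":0,"grip":1}]';python3 tgt.py .515 .224 .109 1.04;python3 - <<'E'
from h import *
snap("side","s10.png",(310,120,400,210),6.6);snap("top","t10.png",(245,125,375,225),6)
_,p,r=st(); m=r.as_matrix(); print("tip pred",(p+.155*m[:,2]+.0075*m[:,2]+.1225*m[:,1]).round(4))
E
```

```text
time: 17.63
eef_pos: [0.5161, 0.2479, 0.2955]
tcp_rot: [1.0, 0.012, -0.003, 0.001]
contact_force: [0.7, 1.1, -1.7]
opening: 0.283
t 17.63 tcp [0.5161 0.2479 0.2955] grasp [0.5152 0.2476 0.1405] open 0.283
xax [ 1.     0.025 -0.006] yax [ 0.025 -1.     0.001] zax [-0.006 -0.001 -1.   ] F [ 0.7  1.1 -1.7] q [0.27 0.18 1.92 0.   1.05 0.25]
shift mm [-0.6 23.6 31.5]
rotvec deg [0.1 0.3 0.4]
tip pred [0.5192 0.1262 0.135 ]
```

View pics/s10.png

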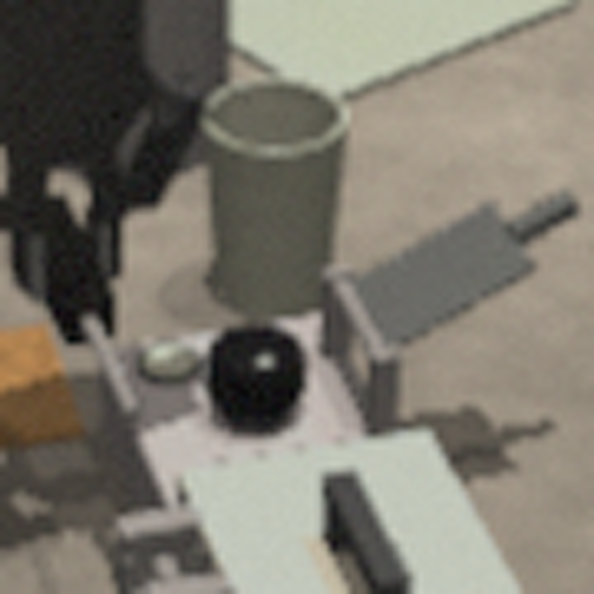

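View pics/t10.png

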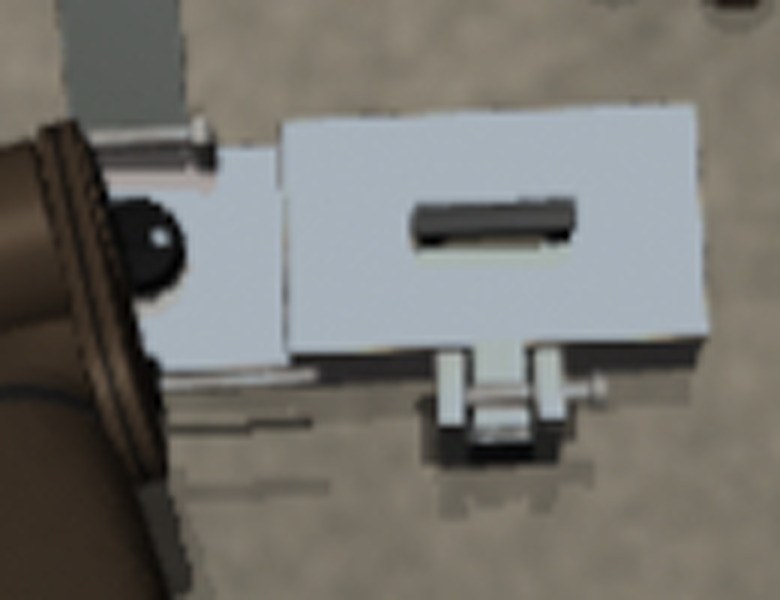

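```bash
cat >> fit.py <<'E'
def tri(a,b):
    o1,d1=ray("top",*a); o2,d2=ray("side",*b)
    A=np.stack([d1,-d2],1); s=np.linalg.lstsq(A,o2-o1,rcond=None)[0]
    p=o1+s[0]*d1; q=o2+s[1]*d2
    return (p+q)/2,np.linalg.norm(p-q)
E
python3 - <<'E'
from fit import *
print(tri(u((245,125),6,(318,375)),u((310,120),6.6,(130,405))))
# shank direction in top at height .135
A=at("top",*u((245,125),6,(170,382)),.135);B=at("top",*u((245,125),6,(318,375)),.135);d=B-A;print(A,B,np.degrees(np.arctan2(d[0],-d[1])))
# ears/bore in both
f=L("side")["f"]; save(f,"s10b.png",(320,190,360,230),16)
f=L("top")["f"]; save(f,"t10b.png",(295,175,355,210),12)
for n in ("top","side"): print(n,[proj(n,P).round(2).tolist() for P in ([.5161,.0716,.1015],)])
E
```

```text
(array([0.5187871 , 0.12699083, 0.13894479]), np.float64(0.004202574698149686))
[0.51987325 0.19797472 0.135     ] [0.52181135 0.12715315 0.135     ] 1.5675619445018945
top [[317.25, 191.05]]
side [[333.73, 202.51]]
```

View pics/s10b.png

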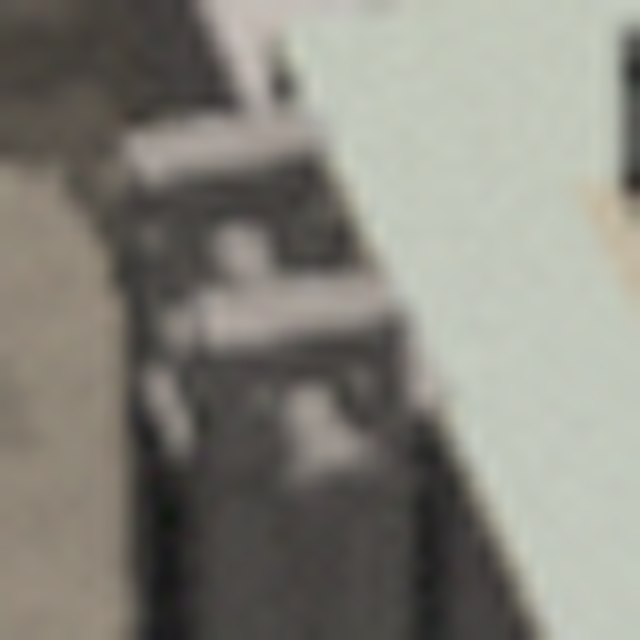

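View pics/t10b.png

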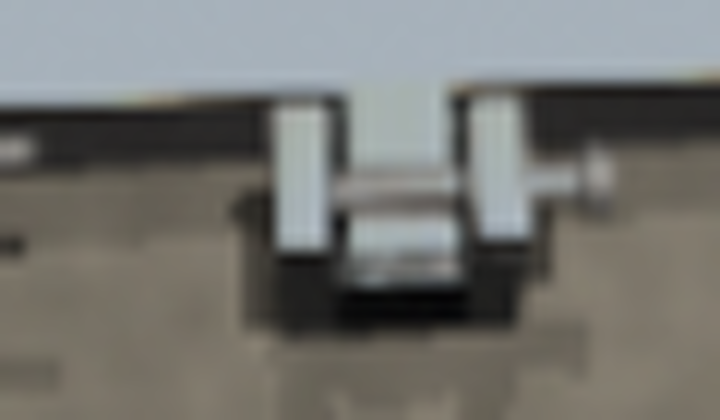

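```bash
python3 - <<'E'
from fit import *
b=np.load("box.npy");c,s=np.cos(b[2]),np.sin(b[2])
def loc(X): d=X[:2]-b[:2]; return np.round([c*d[0]+s*d[1],-s*d[0]+c*d[1]],4)
T=lambda *p:u((295,175),12,p)
for n,p,z in (("pin",(400,187),.1015),("pinhead",(598,182),.1015),("pin2",(555,182),.1015),("earL front",(302,250),.122),("earL back",(302,103),.122),("earL l",(274,180),.122),("earL r",(329,180),.122),("earR l",(470,170),.122),("earR r",(527,170),.122),("earR front",(504,240),.122)):
    X=at("top",*T(*p),z); print(n,X.round(4),loc(X))
S=lambda *p:u((320,190),16,p)
X=at("side",*S(320,430),.1015);print("side pinhead",X,loc(X))
X=at("side",*S(243,248),.1015+.0055);print("side pin",X,loc(X))
E
```

```text
pin [0.5182 0.0403 0.1015] [-0.0885 -0.0003]
pinhead [ 0.5185 -0.0081  0.1015] [-0.0891 -0.0487]
pin2 [0.5187 0.0024 0.1015] [-0.0887 -0.0382]
earL front [0.4989 0.0644 0.122 ] [-0.1073  0.0241]
earL back [0.5351 0.0637 0.122 ] [-0.0712  0.0228]
earL l [0.5162 0.0708 0.122 ] [-0.0899  0.0302]
earL r [0.516  0.0576 0.122 ] [-0.0904  0.0169]
earR l [0.5177 0.0236 0.122 ] [-0.0893 -0.017 ]
earR r [0.5174 0.0099 0.122 ] [-0.0898 -0.0307]
earR front [0.5004 0.0159 0.122 ] [-0.1068 -0.0245]
side pinhead [0.51705499 0.00792047 0.1015    ] [-0.0902 -0.0327]
side pin [0.51452827 0.05309323 0.107     ] [-0.0919  0.0125]
```

```bash
python3 -m jog '[{"x":-2,"y":10,"z":15,"rx":0,"ry":0,"rz":0.4,"grip":1},{"x":0,"y":15,"z":13,"rx":0,"ry":0,"rz":0,"grip":1},{"x":0,"y":13,"z":5,"rx":0,"ry":0,"rz":0,"grip":1},{"x":0,"y":0,"z":0,"rx":0,"ry":0,"rz":0,"grip":1},{"x":0,"y":0,"z":0,"rx":0,"ry":0,"rz":0,"grip":1},{"x":0,"y":0,"z":0,"rx":0,"ry":0,"rz":0,"grip":1}]';python3 - <<'E'
from h import *
show()
snap("side","s11.png",(310,160,370,220),10);snap("top","t11.png",(275,165,355,215),10)
_,p,r=st(); m=r.as_matrix(); print("tip pred",(p+.155*m[:,2]+.0075*m[:,2]+.1225*m[:,1]).round(4))
E
```

```text
time: 18.23
eef_pos: [0.516, 0.2107, 0.2664]
tcp_rot: [1.0, 0.008, 0.001, -0.0]
contact_force: [0.9, -0.2, -1.0]
opening: 0.281
t 18.23 tcp [0.516  0.2107 0.2664] grasp [0.5163 0.2108 0.1114] open 0.281
xax [1.    0.017 0.002] yax [ 0.017 -1.    -0.001] zax [ 0.002  0.001 -1.   ] F [ 0.9 -0.2 -1. ] q [0.21 0.19 1.97 0.   0.98 0.19]
tip pred [0.5185 0.0885 0.1039]
```

View pics/s11.png

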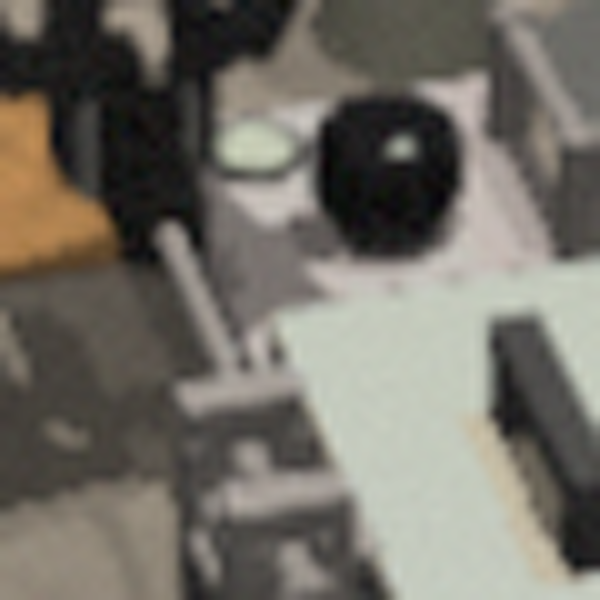

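View pics/t11.png

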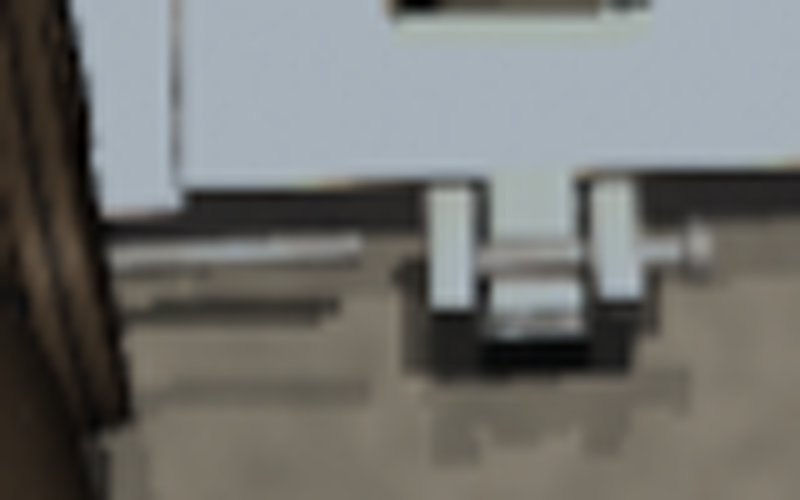

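```bash
python3 - <<'E'
from fit import *
T=lambda *p:u((275,165),10,p)
for z in(.1015,.104): 
  for p in ((150,257),(250,252),(355,247)): print(z,at("top",*T(*p),z).round(4))
for p in ((530,257),(620+50,250),(697,251)): print("pin",at("top",*T(*p),.1015).round(4))
S=lambda *p:u((310,160),10,p)
for p in ((170,232),(200,297),(232,365)): print("side shank .104",at("side",*S(*p),.104).round(4))
print("tri tip",tri(T(360,247),S(238,372)))
print("side pin",at("side",*S(250,455),.1015).round(4))
f=L("side")["f"]; save(f,"s11b.png",(322,178,352,218),18)
# predicted lines in side crop s11b for bore axis
for y in (.1,.0885,.0716,.0576,.045,.03): print(y,((proj("side",[.6067-.09-.0182*(y-.0423),y,.1015])-[322,178]+.5)*18-.5).round(0))
E
```

```text
0.1015 [0.5202 0.1531 0.1015]
0.1015 [0.5211 0.1236 0.1015]
0.1015 [0.522  0.0927 0.1015]
0.104 [0.5197 0.1529 0.104 ]
0.104 [0.5206 0.1235 0.104 ]
0.104 [0.5214 0.0926 0.104 ]
pin [0.5179 0.0413 0.1015]
pin [5.191e-01 2.000e-04 1.015e-01]
pin [ 0.5187 -0.0077  0.1015]
side shank .104 [0.517  0.1666 0.104 ]
side shank .104 [0.5183 0.1327 0.104 ]
side shank .104 [0.5197 0.0984 0.104 ]
tri tip (array([0.52023679, 0.09104522, 0.1070588 ]), np.float64(0.0009544675068341939))
side pin [0.5156 0.0598 0.1015]
0.1 [175. 344.]
0.0885 [193. 386.]
0.0716 [220. 450.]
0.0576 [243. 503.]
0.045 [263. 552.]
0.03 [288. 611.]
```

View pics/s11b.png

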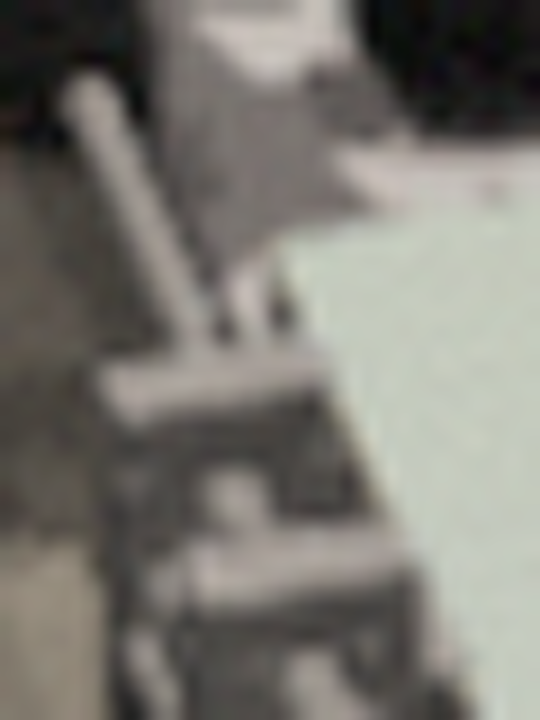

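```bash
python3 -m jog '[{"x":-3,"y":0,"z":2.3,"rx":0,"ry":0,"rz":0.5,"grip":1},{"x":0,"y":0,"z":0,"rx":0,"ry":0,"rz":0,"grip":1},{"x":0,"y":0,"z":0,"rx":0,"ry":0,"rz":0,"grip":1},{"x":0,"y":0,"z":0,"rx":0,"ry":0,"rz":0,"grip":1}]';python3 - <<'E'
from fit import *
show()
snap("side","s12.png",(322,178,352,218),18);snap("top","t12.png",(275,165,355,215),10)
_,p,r=st(); m=r.as_matrix(); print("tip pred",(p+.155*m[:,2]+.0075*m[:,2]+.1225*m[:,1]).round(4))
E
```

```text
time: 18.67
eef_pos: [0.5125, 0.2104, 0.263]
tcp_rot: [1.0, 0.004, 0.0, 0.0]
contact_force: [-0.3, -0.5, -2.5]
opening: 0.288
t 18.67 tcp [0.5125 0.2104 0.263 ] grasp [0.5125 0.2104 0.108 ] open 0.288
xax [1.    0.008 0.   ] yax [ 0.008 -1.     0.   ] zax [ 0. -0. -1.] F [-0.3 -0.5 -2.5] q [ 0.21  0.18  1.98 -0.    0.98  0.2 ]
tip pred [0.5136 0.0878 0.1005]
```

View pics/s12.png

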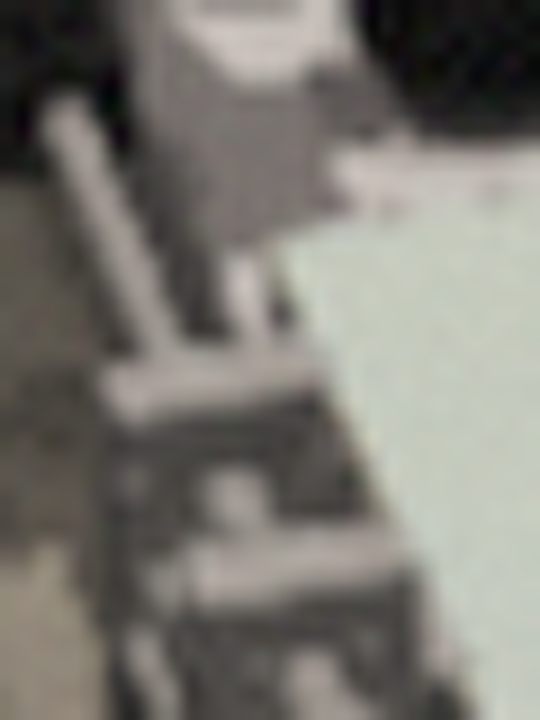

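View pics/t12.png

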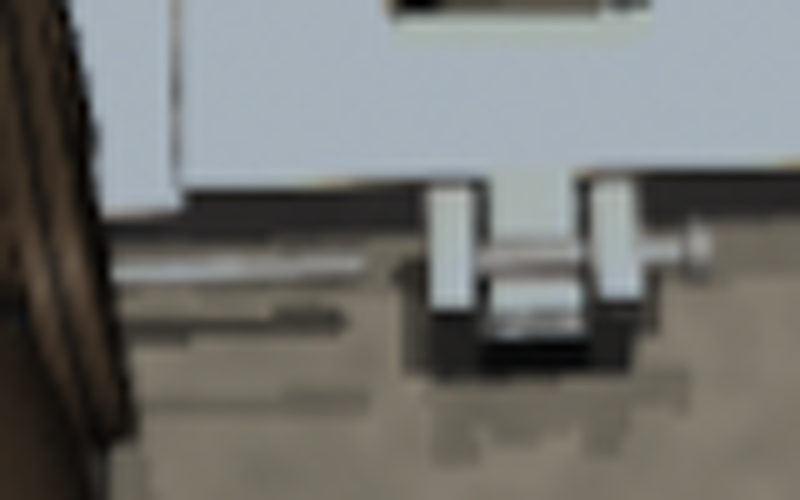

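Both views now line up: the extended shank line meets the pin at side (238,495) and top (530,257). Inserting.

```bash
python3 -m jog '[{"x":0,"y":6,"z":0,"rx":0,"ry":0,"rz":0,"grip":1},{"x":0,"y":6,"z":0,"rx":0,"ry":0,"rz":0,"grip":1},{"x":0,"y":4,"z":0,"rx":0,"ry":0,"rz":0,"grip":1},{"x":0,"y":3,"z":0,"rx":0,"ry":0,"rz":0,"grip":1},{"x":0,"y":0,"z":0,"rx":0,"ry":0,"rz":0,"grip":1}]'; python3 -m jog '[{"x":0,"y":2,"z":0,"rx":0,"ry":0,"rz":0,"grip":1},{"x":0,"y":2,"z":0,"rx":0,"ry":0,"rz":0,"grip":1},{"x":0,"y":2,"z":0,"rx":0,"ry":0,"rz":0,"grip":1},{"x":0,"y":0,"z":0,"rx":0,"ry":0,"rz":0,"grip":1}]';python3 - <<'E'
from fit import *
show()
snap("side","s13.png",(322,178,352,218),18);snap("top","t13.png",(275,165,355,215),10)
_,p,r=st(); m=r.as_matrix(); print("tip pred",(p+.155*m[:,2]+.0075*m[:,2]+.1225*m[:,1]).round(4))
E
```

```text
time: 19.18
eef_pos: [0.5128, 0.1904, 0.2629]
tcp_rot: [1.0, 0.003, -0.0, 0.0]
contact_force: [-0.5, -0.1, -2.1]
opening: 0.282
time: 19.52
eef_pos: [0.5128, 0.185, 0.2629]
tcp_rot: [1.0, 0.004, -0.0, 0.0]
contact_force: [0.2, -0.3, -1.9]
opening: 0.284
t 19.52 tcp [0.5128 0.185  0.2629] grasp [0.5128 0.185  0.1079] open 0.284
xax [ 1.     0.008 -0.   ] yax [ 0.008 -1.     0.   ] zax [-0. -0. -1.] F [ 0.2 -0.3 -1.9] q [ 0.16  0.17  2.   -0.    0.98  0.15]
tip pred [0.5138 0.0627 0.1005]
```

View pics/t13.png

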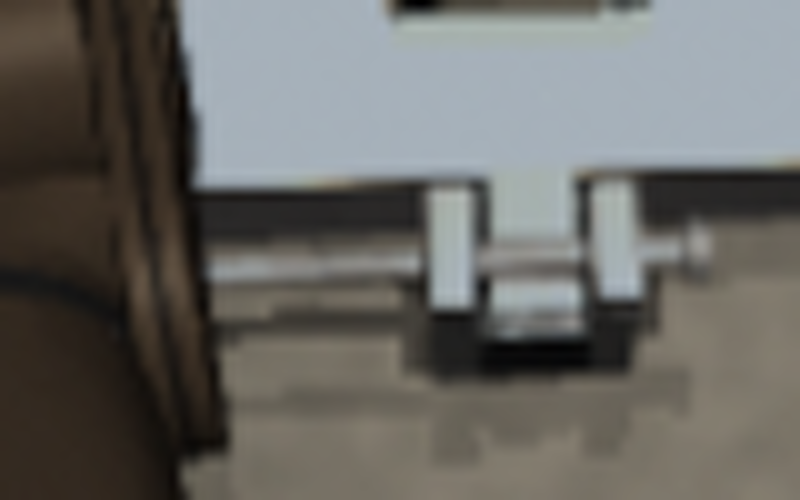

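The shank is inside the bore with no contact force. Driving on.

```bash
python3 -m jog '[{"x":0,"y":3,"z":0,"rx":0,"ry":0,"rz":0,"grip":1},{"x":0,"y":3,"z":0,"rx":0,"ry":0,"rz":0,"grip":1},{"x":0.1,"y":3,"z":0,"rx":0,"ry":0,"rz":0,"grip":1},{"x":0,"y":3,"z":0,"rx":0,"ry":0,"rz":0,"grip":1}]'; python3 -m jog '[{"x":0,"y":4,"z":0,"rx":0,"ry":0,"rz":0,"grip":1},{"x":0.1,"y":4,"z":0,"rx":0,"ry":0,"rz":0,"grip":1},{"x":0,"y":4,"z":0,"rx":0,"ry":0,"rz":0,"grip":1},{"x":0.1,"y":4,"z":0,"rx":0,"ry":0,"rz":0,"grip":1}]';python3 - <<'E'
from fit import *
show()
snap("side","s14.png",(322,178,352,218),18);snap("top","t14.png",(275,165,355,215),10)
E
```

```text
time: 19.95
eef_pos: [0.513, 0.1745, 0.2634]
tcp_rot: [1.0, 0.003, 0.001, -0.002]
contact_force: [0.1, 7.7, -0.5]
opening: 0.289
time: 20.28
eef_pos: [0.5133, 0.1585, 0.2634]
tcp_rot: [1.0, 0.003, 0.001, -0.003]
contact_force: [-0.4, 7.8, -1.1]
opening: 0.285
t 20.28 tcp [0.5133 0.1585 0.2634] grasp [0.5135 0.1593 0.1084] open 0.285
xax [1.    0.007 0.001] yax [ 0.007 -1.    -0.005] zax [ 0.001  0.005 -1.   ] F [-0.4  7.8 -1.1] q [0.11 0.15 2.02 0.01 0.97 0.1 ]
```

View pics/t14.png

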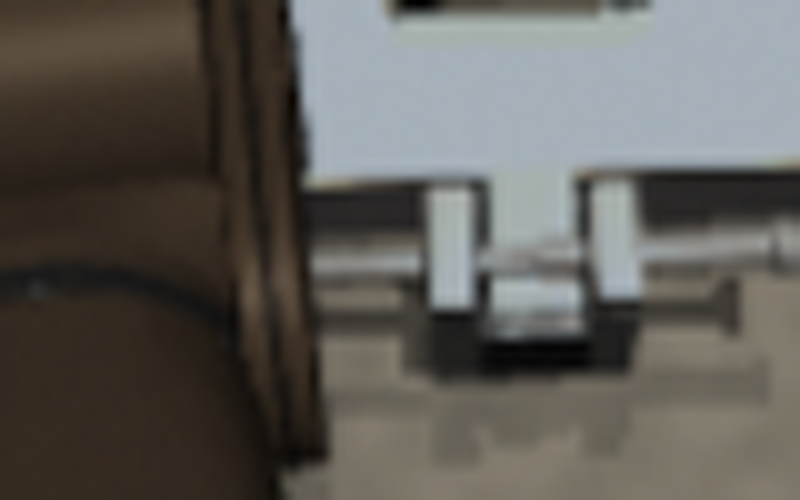

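```bash
python3 -m jog '[{"x":0,"y":4,"z":0,"rx":0,"ry":0,"rz":0,"grip":1},{"x":0.1,"y":4,"z":0,"rx":0,"ry":0,"rz":0,"grip":1},{"x":0,"y":4,"z":0,"rx":0,"ry":0,"rz":0,"grip":1},{"x":0.1,"y":4,"z":0,"rx":0,"ry":0,"rz":0,"grip":1},{"x":0,"y":4,"z":0,"rx":0,"ry":0,"rz":0,"grip":1}]'; python3 -m jog '[{"x":0,"y":2,"z":0,"rx":0,"ry":0,"rz":0,"grip":1},{"x":0,"y":0,"z":0,"rx":0,"ry":0,"rz":0,"grip":1},{"x":0,"y":0,"z":0,"rx":0,"ry":0,"rz":0,"grip":1}]';python3 - <<'E'
from fit import *
show()
snap("top","t15.png",(275,165,375,215),8)
E
```

```text
time: 20.8
eef_pos: [0.5138, 0.1385, 0.2634]
tcp_rot: [1.0, 0.004, 0.001, -0.002]
contact_force: [-0.6, 8.5, -1.3]
opening: 0.284
time: 21.05
eef_pos: [0.5138, 0.1362, 0.2634]
tcp_rot: [1.0, 0.004, 0.001, -0.002]
contact_force: [0.2, 6.4, -2.2]
opening: 0.285
t 21.05 tcp [0.5138 0.1362 0.2634] grasp [0.514  0.1368 0.1084] open 0.285
xax [1.    0.007 0.001] yax [ 0.007 -1.    -0.004] zax [ 0.001  0.004 -1.   ] F [ 0.2  6.4 -2.2] q [0.07 0.14 2.03 0.   0.97 0.06]
```

View pics/t15.png

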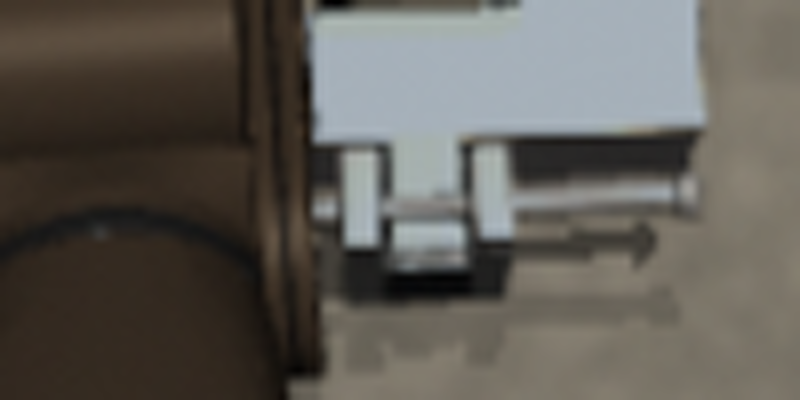

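```bash
python3 -m jog '[{"x":0,"y":2,"z":0,"rx":0,"ry":0,"rz":0,"grip":1},{"x":0,"y":0,"z":0,"rx":0,"ry":0,"rz":0,"grip":1}]'; python3 -m jog '[{"x":0,"y":1.5,"z":0,"rx":0,"ry":0,"rz":0,"grip":1},{"x":0,"y":0,"z":0,"rx":0,"ry":0,"rz":0,"grip":1}]'
```

```text
time: 21.27
eef_pos: [0.5139, 0.1353, 0.2637]
tcp_rot: [1.0, 0.003, 0.001, -0.004]
contact_force: [1.2, 12.7, 0.0]
opening: 0.285
time: 21.43
eef_pos: [0.5138, 0.1347, 0.264]
tcp_rot: [1.0, 0.003, 0.001, -0.006]
contact_force: [0.1, 17.3, 0.0]
opening: 0.282
```

```bash
python3 -m jog '[{"x":0,"y":-8,"z":0,"rx":0,"ry":0,"rz":0,"grip":1},{"x":-0.1,"y":-15,"z":0,"rx":0,"ry":0,"rz":0,"grip":1},{"x":-0.1,"y":-20,"z":0,"rx":0,"ry":0,"rz":0,"grip":1},{"x":-0.1,"y":-20,"z":0,"rx":0,"ry":0,"rz":0,"grip":1},{"x":-0.1,"y":-20,"z":0,"rx":0,"ry":0,"rz":0,"grip":1},{"x":0,"y":0,"z":0,"rx":0,"ry":0,"rz":0,"grip":1}]';python3 - <<'E'
from fit import *
show()
snap("top","t16.png",(245,125,375,225),6);snap("side","s16.png",(310,120,400,210),6.6)
E
```

```text
time: 21.93
eef_pos: [0.5125, 0.2171, 0.2631]
tcp_rot: [1.0, 0.005, 0.0, -0.0]
contact_force: [0.1, -0.2, -2.3]
opening: 0.283
t 21.93 tcp [0.5125 0.2171 0.2631] grasp [0.5125 0.2172 0.1081] open 0.283
xax [1.    0.011 0.   ] yax [ 0.011 -1.    -0.001] zax [ 0.     0.001 -1.   ] F [ 0.1 -0.2 -2.3] q [0.22 0.19 1.97 0.   0.98 0.21]
```

View pics/t16.png

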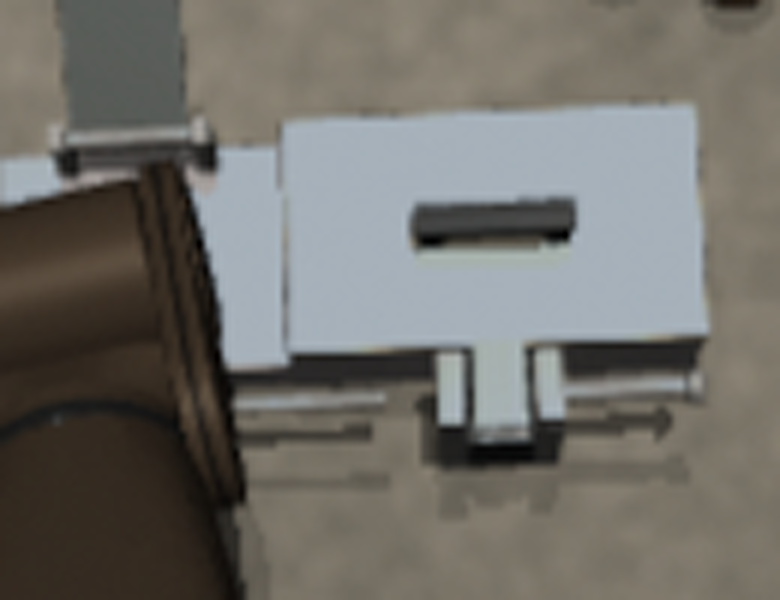

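View pics/s16.png

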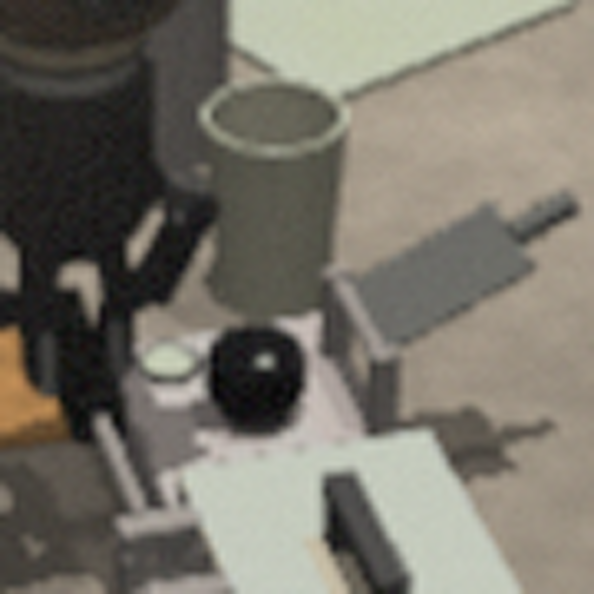

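The pin no longer shows between the ears and its head is at (692,388). The punch is out; taking it back to the pad.

```bash
python3 -m jog '[{"x":0,"y":-5,"z":-25,"rx":0,"ry":0,"rz":0,"grip":1},{"x":0,"y":-10,"z":-22,"rx":0,"ry":0,"rz":0,"grip":1},{"x":-24,"y":-20,"z":0,"rx":0,"ry":0,"rz":0,"grip":1},{"x":-24,"y":-20,"z":0,"rx":0,"ry":0,"rz":0,"grip":1},{"x":-24,"y":-20,"z":0,"rx":0,"ry":0,"rz":0,"grip":1},{"x":-24,"y":-20,"z":0,"rx":0,"ry":0,"rz":0,"grip":1},{"x":-24,"y":-18,"z":0,"rx":0,"ry":0,"rz":0,"grip":1},{"x":0,"y":0,"z":0,"rx":0,"ry":0,"rz":-6.9,"grip":1}]'; python3 -m jog '[{"x":0,"y":0,"z":0,"rx":0,"ry":0,"rz":-6.9,"grip":1},{"x":0,"y":0,"z":0,"rx":0,"ry":0,"rz":-6.9,"grip":1},{"x":0,"y":0,"z":0,"rx":0,"ry":0,"rz":-6.9,"grip":1},{"x":0,"y":0,"z":0,"rx":0,"ry":0,"rz":-6.9,"grip":1},{"x":0,"y":0,"z":0,"rx":0,"ry":0,"rz":-6.9,"grip":1},{"x":0,"y":0,"z":0,"rx":0,"ry":0,"rz":-6.9,"grip":1},{"x":0,"y":0,"z":0,"rx":0,"ry":0,"rz":-6.9,"grip":1},{"x":0,"y":0,"z":0,"rx":0,"ry":0,"rz":-6.9,"grip":1}]'; python3 -m jog '[{"x":0,"y":0,"z":0,"rx":0,"ry":0,"rz":-6.9,"grip":1},{"x":0,"y":0,"z":0,"rx":0,"ry":0,"rz":-6.9,"grip":1},{"x":0,"y":0,"z":0,"rx":0,"ry":0,"rz":-6.9,"grip":1},{"x":0,"y":0,"z":0,"rx":0,"ry":0,"rz":-6.9,"grip":1},{"x":0,"y":0,"z":0,"rx":0,"ry":0,"rz":-6.9,"grip":1},{"x":0,"y":0,"z":0,"rx":0,"ry":0,"rz":0,"grip":1},{"x":0,"y":0,"z":0,"rx":0,"ry":0,"rz":0,"grip":1}]'; python3 tgt.py .393 .330 .027 97.2
```

```text
time: 22.7
eef_pos: [0.3885, 0.3278, 0.3093]
tcp_rot: [0.998, 0.066, -0.002, 0.0]
contact_force: [1.1, -0.2, -2.0]
opening: 0.284
time: 23.37
eef_pos: [0.3921, 0.3258, 0.3098]
tcp_rot: [0.853, 0.521, -0.0, 0.0]
contact_force: [-0.3, 1.0, -0.7]
opening: 0.286
time: 23.95
eef_pos: [0.3921, 0.3261, 0.3098]
tcp_rot: [0.664, 0.748, -0.0, 0.0]
contact_force: [-0.1, -0.3, -1.6]
opening: 0.284
t 23.95 tcp [0.3921 0.3261 0.3098] grasp [0.392  0.326  0.1548] open 0.284
xax [-0.119  0.993 -0.001] yax [ 0.993  0.119 -0.   ] zax [-0.    -0.001 -1.   ] F [-0.1 -0.3 -1.6] q [ 0.49  0.02  2.06 -0.    1.06 -1.19]
shift mm [  4.    1.5 127.8]
rotvec deg [-0.   0.  -0.4]
```

```bash
python3 -m jog '[{"x":8,"y":9,"z":25,"rx":0,"ry":0,"rz":0,"grip":1},{"x":7,"y":9,"z":25,"rx":0,"ry":0,"rz":0,"grip":1},{"x":0,"y":0,"z":30,"rx":0,"ry":0,"rz":0,"grip":1},{"x":0,"y":0,"z":30,"rx":0,"ry":0,"rz":0,"grip":1},{"x":0,"y":0,"z":10,"rx":0,"ry":0,"rz":0,"grip":1},{"x":0,"y":0,"z":0,"rx":0,"ry":0,"rz":0,"grip":1},{"x":0,"y":0,"z":0,"rx":0,"ry":0,"rz":0,"grip":1}]'; python3 tgt.py .410 .340 .0265 97.2
```

```text
time: 24.53
eef_pos: [0.4081, 0.3438, 0.1902]
tcp_rot: [0.663, 0.749, -0.0, -0.0]
contact_force: [0.8, 0.4, -1.5]
opening: 0.286
t 24.53 tcp [0.4081 0.3438 0.1902] grasp [0.408  0.3437 0.0352] open 0.286
xax [-0.121  0.993 -0.   ] yax [ 0.993  0.121 -0.   ] zax [-0. -0. -1.] F [ 0.8  0.4 -1.5] q [ 0.51  0.26  2.05 -0.    0.83 -1.18]
shift mm [-3.9  1.5  8.7]
rotvec deg [-0.   0.  -0.2]
```

```bash
python3 -m jog '[{"x":-4,"y":0,"z":4,"rx":0,"ry":0,"rz":0,"grip":1},{"x":0,"y":0,"z":3,"rx":0,"ry":0,"rz":0,"grip":1},{"x":0,"y":0,"z":1,"rx":0,"ry":0,"rz":0,"grip":1},{"x":0,"y":0,"z":0,"rx":0,"ry":0,"rz":0,"grip":1}]'; python3 tgt.py .410 .340 .0265 97.2
```

```text
time: 24.87
eef_pos: [0.4086, 0.3399, 0.1827]
tcp_rot: [0.662, 0.749, 0.001, 0.0]
contact_force: [-0.1, 0.2, -1.0]
opening: 0.283
t 24.87 tcp [0.4086 0.3399 0.1827] grasp [0.4088 0.34   0.0277] open 0.283
xax [-0.122  0.992  0.001] yax [0.992 0.122 0.001] zax [ 0.001  0.001 -1.   ] F [-0.1  0.2 -1. ] q [ 0.5   0.27  2.05  0.    0.81 -1.19]
shift mm [-0.2  1.2  1.2]
rotvec deg [ 0.1 -0.  -0.2]
```

```bash
python3 -m jog '[{"x":0,"y":0,"z":1.5,"rx":0,"ry":0,"rz":0,"grip":1},{"x":0,"y":0,"z":1,"rx":0,"ry":0,"rz":0,"grip":1},{"x":0,"y":0,"z":0,"rx":0,"ry":0,"rz":0,"grip":1},{"x":0,"y":0,"z":0,"rx":0,"ry":0,"rz":0,"grip":0.5},{"x":0,"y":0,"z":0,"rx":0,"ry":0,"rz":0,"grip":0.5},{"x":0,"y":0,"z":0,"rx":0,"ry":0,"rz":0,"grip":0.5},{"x":0,"y":0,"z":-20,"rx":0,"ry":0,"rz":0,"grip":0.5},{"x":0,"y":0,"z":-40,"rx":0,"ry":0,"rz":0,"grip":0.5}]'; python3 -m jog '[{"x":0,"y":0,"z":-40,"rx":0,"ry":0,"rz":0,"grip":0.5},{"x":0,"y":0,"z":-40,"rx":0,"ry":0,"rz":0,"grip":0.5},{"x":0,"y":0,"z":-40,"rx":0,"ry":0,"rz":-3,"grip":0.5},{"x":0,"y":0,"z":-20,"rx":0,"ry":0,"rz":-3,"grip":0.5},{"x":-40,"y":10,"z":0,"rx":0,"ry":0,"rz":0,"grip":0.5},{"x":-40,"y":10,"z":0,"rx":0,"ry":0,"rz":0,"grip":0.5},{"x":-40,"y":10,"z":0,"rx":0,"ry":0,"rz":0,"grip":0.5},{"x":-40,"y":10,"z":0,"rx":0,"ry":0,"rz":0,"grip":0.5}]'; python3 tgt.py .6017 .0422 .21 1.04; python3 - <<'E'
from fit import *
snap("top","t17.png",(195,115,375,270),4.4)
E
```

```text
time: 25.53
eef_pos: [0.4062, 0.3386, 0.2348]
tcp_rot: [0.662, 0.749, -0.006, -0.002]
contact_force: [0.2, 0.3, 0.7]
opening: 0.502
time: 26.2
eef_pos: [0.4836, 0.1917, 0.3798]
tcp_rot: [0.622, 0.783, 0.0, 0.0]
contact_force: [0.2, 0.6, -0.5]
opening: 0.498
t 26.2 tcp [0.4836 0.1917 0.3798] grasp [0.4838 0.1918 0.2248] open 0.498
xax [-0.227  0.974 -0.   ] yax [0.974 0.227 0.001] zax [ 0.001  0.    -1.   ] F [ 0.2  0.6 -0.5] q [ 0.18 -0.04  1.98  0.    1.2  -1.62]
shift mm [-172.4   80.9   14.8]
rotvec deg [ 0.000e+00 -1.000e-01  1.021e+02]
```

View pics/t17.png

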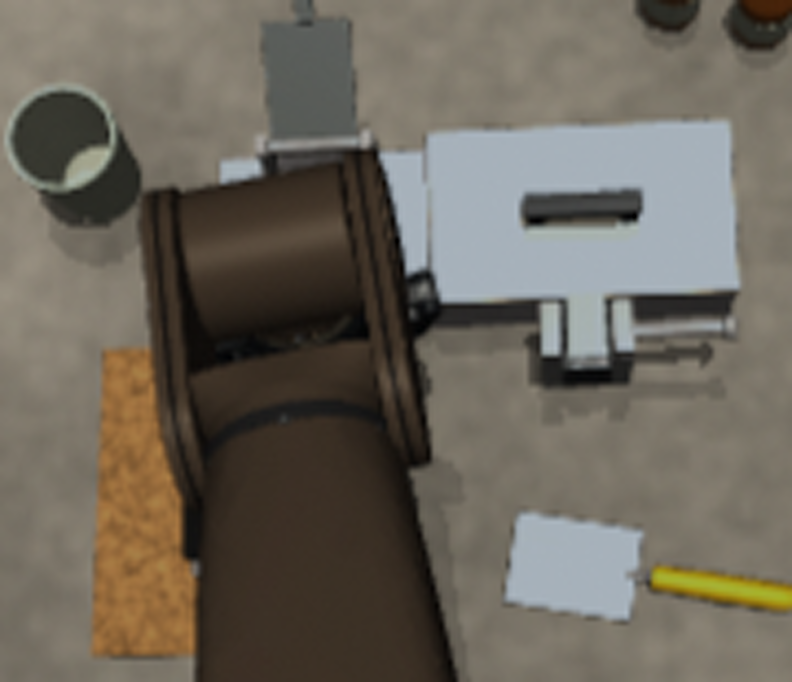

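```bash
python3 -m jog '[{"x":0,"y":0,"z":0,"rx":0,"ry":0,"rz":6.8,"grip":0.5},{"x":0,"y":0,"z":0,"rx":0,"ry":0,"rz":6.8,"grip":0.5},{"x":0,"y":0,"z":0,"rx":0,"ry":0,"rz":6.8,"grip":0.5},{"x":0,"y":0,"z":0,"rx":0,"ry":0,"rz":6.8,"grip":0.5},{"x":0,"y":0,"z":0,"rx":0,"ry":0,"rz":6.8,"grip":0.5},{"x":0,"y":0,"z":0,"rx":0,"ry":0,"rz":6.8,"grip":0.5},{"x":0,"y":0,"z":0,"rx":0,"ry":0,"rz":6.8,"grip":0.5},{"x":0,"y":0,"z":0,"rx":0,"ry":0,"rz":6.8,"grip":0.5}]'; python3 -m jog '[{"x":0,"y":0,"z":0,"rx":0,"ry":0,"rz":6.8,"grip":0.5},{"x":0,"y":0,"z":0,"rx":0,"ry":0,"rz":6.8,"grip":0.5},{"x":0,"y":0,"z":0,"rx":0,"ry":0,"rz":6.8,"grip":0.5},{"x":0,"y":0,"z":0,"rx":0,"ry":0,"rz":6.8,"grip":0.5},{"x":0,"y":0,"z":0,"rx":0,"ry":0,"rz":6.8,"grip":0.5},{"x":0,"y":0,"z":0,"rx":0,"ry":0,"rz":6.8,"grip":0.5},{"x":0,"y":0,"z":0,"rx":0,"ry":0,"rz":6.8,"grip":0.5}]'; python3 -m jog '[{"x":29,"y":37,"z":0,"rx":0,"ry":0,"rz":0,"grip":0.5},{"x":29,"y":37,"z":0,"rx":0,"ry":0,"rz":0,"grip":0.5},{"x":29,"y":37,"z":0,"rx":0,"ry":0,"rz":0,"grip":0.5},{"x":28,"y":37,"z":0,"rx":0,"ry":0,"rz":0,"grip":0.5},{"x":0,"y":0,"z":10,"rx":0,"ry":0,"rz":0,"grip":0.5},{"x":0,"y":0,"z":10,"rx":0,"ry":0,"rz":0,"grip":0.5},{"x":0,"y":0,"z":0,"rx":0,"ry":0,"rz":0,"grip":0.5},{"x":0,"y":0,"z":0,"rx":0,"ry":0,"rz":0,"grip":0.5}]';  python3 tgt.py .6017 .0422 .113 1.04; python3 - <<'E'
from fit import *
for p in ((494,203),(494,235)): print(at("top",*u((245,125),6,p),.12))
snap("side","s18.png",(300,130,400,230),6)
snap("top","t18.png",(195,115,375,270),4.4)
E
```

```text
time: 26.92
eef_pos: [0.4833, 0.1932, 0.3791]
tcp_rot: [0.912, 0.409, -0.0, -0.0]
contact_force: [0.4, -0.3, 0.4]
opening: 0.499
time: 27.5
eef_pos: [0.4833, 0.1933, 0.3792]
tcp_rot: [1.0, 0.006, -0.0, -0.0]
contact_force: [-1.0, -0.0, -0.2]
opening: 0.499
time: 28.17
eef_pos: [0.587, 0.0644, 0.3577]
tcp_rot: [1.0, 0.01, -0.002, -0.0]
contact_force: [-0.2, 0.6, 0.4]
opening: 0.497
t 28.17 tcp [0.587  0.0644 0.3577] grasp [0.5864 0.0645 0.2027] open 0.497
xax [ 1.     0.019 -0.004] yax [ 0.019 -1.    -0.001] zax [-0.004  0.001 -1.   ] F [-0.2  0.6  0.4] q [-0.06  0.15  1.83  0.    1.17 -0.08]
shift mm [15.2 22.7 89.6]
rotvec deg [-0.   0.2  0.1]
[0.60939655 0.04132294 0.12      ]
[0.59322098 0.04165493 0.12      ]
```

View pics/s18.png

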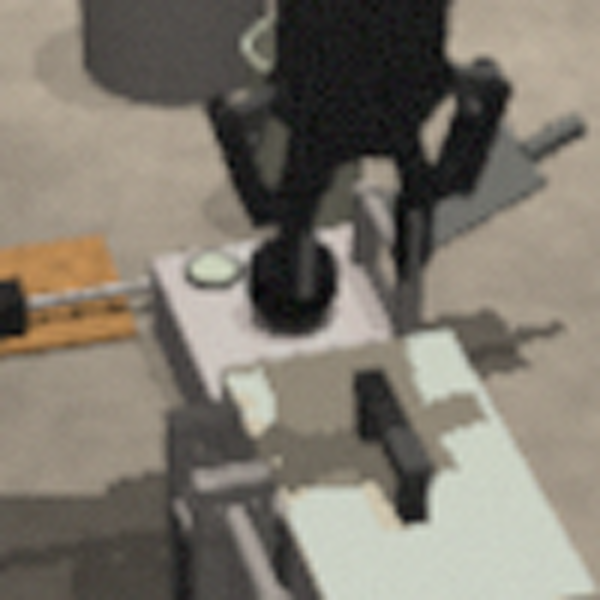

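View pics/t18.png

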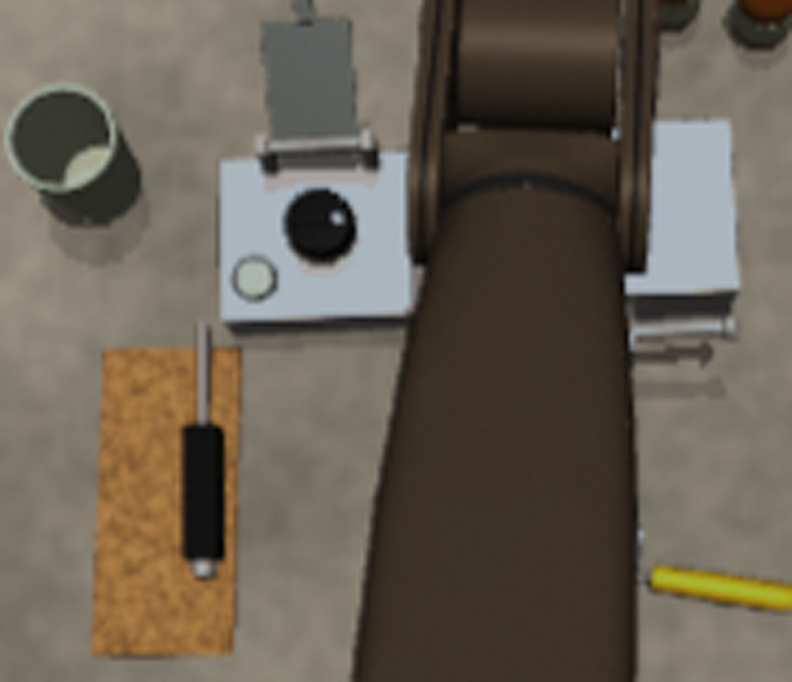

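```bash
python3 -m jog '[{"x":8,"y":11,"z":10,"rx":0,"ry":0,"rz":0,"grip":0.5},{"x":7,"y":11,"z":20,"rx":0,"ry":0,"rz":0,"grip":0.5},{"x":0,"y":0,"z":20,"rx":0,"ry":0,"rz":0,"grip":0.5},{"x":0,"y":0,"z":0,"rx":0,"ry":0,"rz":0,"grip":0.5},{"x":0,"y":0,"z":0,"rx":0,"ry":0,"rz":0,"grip":0.5},{"x":0,"y":0,"z":0,"rx":0,"ry":0,"rz":0,"grip":0.5}]';python3 tgt.py .6017 .0422 .111 1.04; python3 - <<'E'
from fit import *
print(at("top",*u((195,115),4.4,(203,492)),.02))
E
```

```text
time: 28.77
eef_pos: [0.6035, 0.0424, 0.3109]
tcp_rot: [1.0, 0.01, 0.001, 0.0]
contact_force: [0.4, -0.2, 0.7]
opening: 0.496
t 28.77 tcp [0.6035 0.0424 0.3109] grasp [0.6038 0.0424 0.1559] open 0.496
xax [1.    0.019 0.002] yax [ 0.019 -1.     0.   ] zax [ 0.002 -0.    -1.   ] F [ 0.4 -0.2  0.7] q [-0.1   0.23  1.83  0.    1.08 -0.12]
shift mm [-2.2  0.2 44.9]
rotvec deg [ 0.  -0.1  0.1]
[0.42614487 0.31204881 0.02      ]
```

```bash
python3 -m jog '[{"x":-2,"y":0,"z":15,"rx":0,"ry":0,"rz":0,"grip":0.5},{"x":0,"y":0,"z":15,"rx":0,"ry":0,"rz":0,"grip":0.5},{"x":0,"y":0,"z":15,"rx":0,"ry":0,"rz":0,"grip":0.5},{"x":0,"y":0,"z":0,"rx":0,"ry":0,"rz":0,"grip":0.5},{"x":0,"y":0,"z":0,"rx":0,"ry":0,"rz":0,"grip":1},{"x":0,"y":0,"z":0,"rx":0,"ry":0,"rz":0,"grip":1},{"x":0,"y":0,"z":0,"rx":0,"ry":0,"rz":0,"grip":1},{"x":0,"y":0,"z":0,"rx":0,"ry":0,"rz":0,"grip":1}]' 90;python3 tgt.py .6017 .0422 .111 1.04
```

```text
time: 29.43
eef_pos: [0.6022, 0.0417, 0.2668]
tcp_rot: [1.0, 0.009, 0.002, 0.0]
contact_force: [-1.9, 0.8, 4.2]
opening: 0.167
t 29.43 tcp [0.6022 0.0417 0.2668] grasp [0.6027 0.0417 0.1118] open 0.167
xax [1.    0.019 0.003] yax [ 0.019 -1.     0.   ] zax [ 0.003 -0.    -1.   ] F [-1.9  0.8  4.2] q [-0.1   0.28  1.86  0.    1.   -0.12]
shift mm [-0.9 -0.5  0.8]
rotvec deg [ 0.  -0.2  0. ]
```

```bash
python3 -m jog '[{"x":0,"y":0,"z":-5,"rx":0,"ry":0,"rz":0,"grip":1},{"x":0,"y":0,"z":-5,"rx":0,"ry":0,"rz":0,"grip":1},{"x":0,"y":0,"z":-10,"rx":0,"ry":0,"rz":0,"grip":1},{"x":0,"y":0,"z":-15,"rx":0,"ry":0,"rz":0,"grip":1},{"x":0,"y":0,"z":-15,"rx":0,"ry":0,"rz":0,"grip":1},{"x":0,"y":0,"z":-15,"rx":0,"ry":0,"rz":0,"grip":1},{"x":0,"y":0,"z":-15,"rx":0,"ry":0,"rz":0,"grip":1},{"x":0,"y":0,"z":0,"rx":0,"ry":0,"rz":0,"grip":1}]';python3 - <<'E'
from fit import *
show()
snap("side","s19.png",(290,110,420,240),4.6)
E
```

```text
time: 30.1
eef_pos: [0.6023, 0.0415, 0.3487]
tcp_rot: [1.0, 0.009, 0.004, 0.0]
contact_force: [1.2, 0.5, -2.1]
opening: 0.17
t 30.1 tcp [0.6023 0.0415 0.3487] grasp [0.6034 0.0414 0.1937] open 0.17
xax [1.    0.018 0.007] yax [ 0.018 -1.     0.001] zax [ 0.007 -0.001 -1.   ] F [ 1.2  0.5 -2.1] q [-0.1   0.18  1.81 -0.    1.15 -0.12]
```

View pics/s19.png

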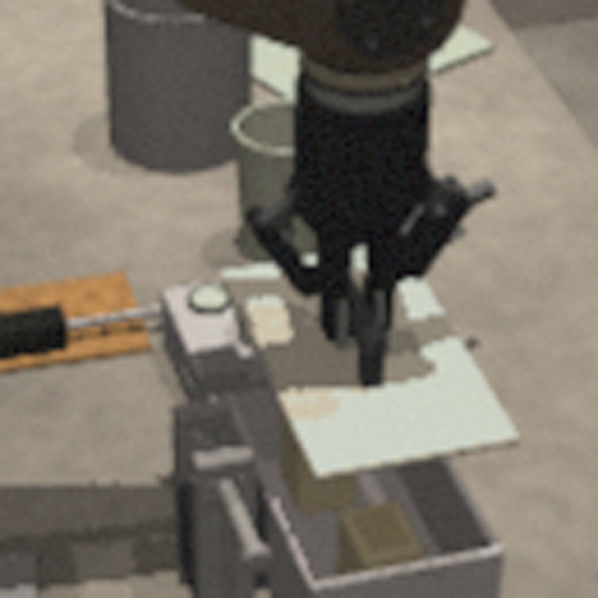

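```bash
python3 -m jog '[{"x":0,"y":15,"z":-5,"rx":0,"ry":0,"rz":0,"grip":1},{"x":-15,"y":25,"z":0,"rx":0,"ry":0,"rz":0,"grip":1},{"x":-22,"y":25,"z":0,"rx":0,"ry":0,"rz":0,"grip":1},{"x":-25,"y":25,"z":0,"rx":0,"ry":0,"rz":0,"grip":1},{"x":-25,"y":25,"z":0,"rx":0,"ry":0,"rz":0,"grip":1},{"x":-25,"y":25,"z":0,"rx":0,"ry":0,"rz":0,"grip":1},{"x":-25,"y":25,"z":0,"rx":0,"ry":0,"rz":0,"grip":1},{"x":-25,"y":25,"z":0,"rx":0,"ry":0,"rz":1,"grip":1}]';python3 -m jog '[{"x":-22,"y":25,"z":0,"rx":0,"ry":0,"rz":0,"grip":1},{"x":-15,"y":25,"z":0,"rx":0,"ry":0,"rz":0,"grip":1},{"x":-10,"y":25,"z":0,"rx":0,"ry":0,"rz":0,"grip":1},{"x":-5,"y":20,"z":0,"rx":0,"ry":0,"rz":0,"grip":1},{"x":0,"y":0,"z":0,"rx":0,"ry":0,"rz":0,"grip":1},{"x":0,"y":0,"z":0,"rx":0,"ry":0,"rz":0,"grip":1}]'; python3 tgt.py .388 -.246 .10 0
```

```text
time: 30.82
eef_pos: [0.4412, -0.1519, 0.348]
tcp_rot: [1.0, 0.001, -0.001, -0.001]
contact_force: [0.1, -0.6, -3.5]
opening: 0.17
time: 31.32
eef_pos: [0.3904, -0.247, 0.3484]
tcp_rot: [1.0, -0.001, -0.001, -0.001]
contact_force: [-0.5, 0.9, -3.1]
opening: 0.168
t 31.32 tcp [ 0.3904 -0.247   0.3484] grasp [ 0.3902 -0.2467  0.1934] open 0.168
xax [ 1.    -0.002 -0.001] yax [-0.002 -1.    -0.002] zax [-0.001  0.002 -1.   ] F [-0.5  0.9 -3.1] q [-0.78 -0.14  2.14  0.    1.15 -0.78]
shift mm [-2.1 -0.5 93.4]
rotvec deg [-0.1  0.1 -0.1]
```

```bash
python3 -m jog '[{"x":-2,"y":0,"z":25,"rx":0,"ry":0,"rz":0,"grip":1},{"x":0,"y":0,"z":30,"rx":0,"ry":0,"rz":0,"grip":1},{"x":0,"y":0,"z":30,"rx":0,"ry":0,"rz":0,"grip":1},{"x":0,"y":0,"z":25,"rx":0,"ry":0,"rz":0,"grip":1},{"x":0,"y":0,"z":10,"rx":0,"ry":0,"rz":0,"grip":1},{"x":0,"y":0,"z":0,"rx":0,"ry":0,"rz":0,"grip":1},{"x":0,"y":0,"z":0,"rx":0,"ry":0,"rz":0,"grip":1}]';python3 tgt.py .388 -.246 .0588 0; python3 - <<'E'
from fit import *
snap("side","s20.png",(230,220,400,360),4.5)
snap("top","t20.png",(320,130,480,270),5)
E
```

```text
time: 31.9
eef_pos: [0.3894, -0.246, 0.2295]
tcp_rot: [1.0, 0.001, -0.0, -0.0]
contact_force: [0.2, -1.1, -3.0]
opening: 0.169
t 31.9 tcp [ 0.3894 -0.246   0.2295] grasp [ 0.3893 -0.2459  0.0745] open 0.169
xax [ 1.     0.002 -0.   ] yax [ 0.002 -1.    -0.001] zax [-0.     0.001 -1.   ] F [ 0.2 -1.1 -3. ] q [-0.78  0.04  2.21  0.    0.89 -0.79]
shift mm [-1.3  0.1 15.7]
rotvec deg [-0.   0.   0.1]
```

View pics/s20.png

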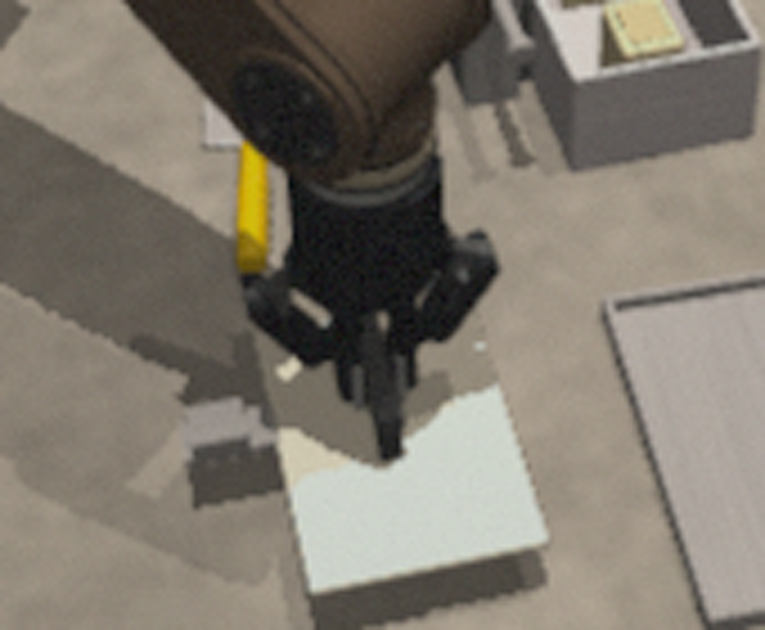

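View pics/t20.png

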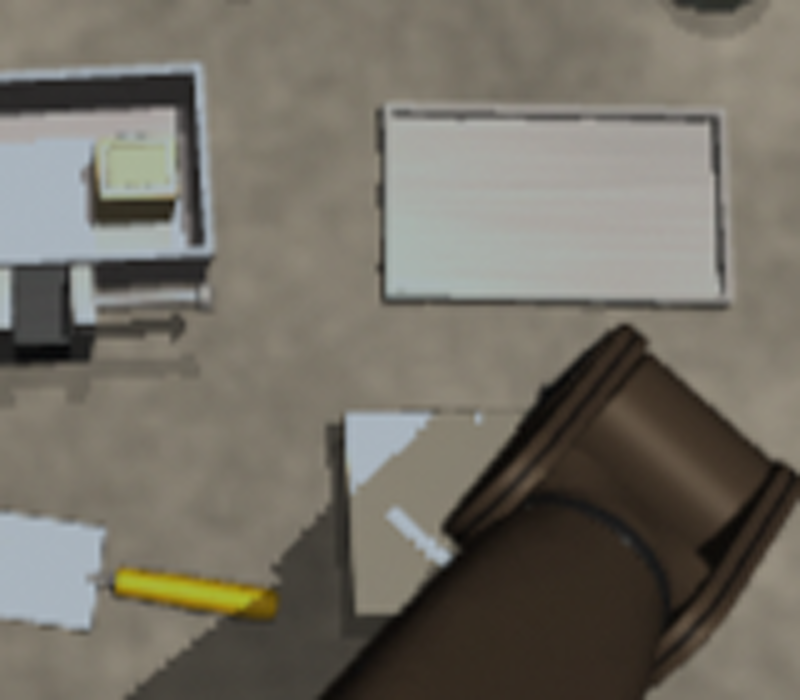

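```bash
python3 -m jog '[{"x":-1,"y":0,"z":6,"rx":0,"ry":0,"rz":0,"grip":1},{"x":0,"y":0,"z":4,"rx":0,"ry":0,"rz":0,"grip":1},{"x":0,"y":0,"z":3,"rx":0,"ry":0,"rz":0,"grip":1},{"x":0,"y":0,"z":0,"rx":0,"ry":0,"rz":0,"grip":1},{"x":0,"y":0,"z":0,"rx":0,"ry":0,"rz":0,"grip":1}]';python3 tgt.py .388 -.246 .0588 0
```

```text
time: 32.42
eef_pos: [0.388, -0.2464, 0.2163]
tcp_rot: [1.0, 0.0, -0.0, -0.0]
contact_force: [-0.3, -0.3, -3.6]
opening: 0.167
t 32.42 tcp [ 0.388  -0.2464  0.2163] grasp [ 0.3879 -0.2463  0.0613] open 0.167
xax [ 1.     0.001 -0.   ] yax [ 0.001 -1.    -0.   ] zax [-0.  0. -1.] F [-0.3 -0.3 -3.6] q [-0.79  0.07  2.22  0.    0.86 -0.79]
shift mm [ 0.1 -0.3  2.5]
rotvec deg [-0.  0.  0.]
```

```bash
python3 -m jog '[{"x":0,"y":0,"z":1.5,"rx":0,"ry":0,"rz":0,"grip":1},{"x":0,"y":0,"z":1,"rx":0,"ry":0,"rz":0,"grip":1},{"x":0,"y":0,"z":0.5,"rx":0,"ry":0,"rz":0,"grip":1},{"x":0,"y":0,"z":0,"rx":0,"ry":0,"rz":0,"grip":1}]'; python3 -m jog '[{"x":0,"y":0,"z":0,"rx":0,"ry":0,"rz":0,"grip":0.5},{"x":0,"y":0,"z":0,"rx":0,"ry":0,"rz":0,"grip":0.5},{"x":0,"y":0,"z":0,"rx":0,"ry":0,"rz":0,"grip":0.5},{"x":0,"y":0,"z":0,"rx":0,"ry":0,"rz":0,"grip":0.5},{"x":0,"y":0,"z":-15,"rx":0,"ry":0,"rz":0,"grip":0.4},{"x":0,"y":0,"z":-35,"rx":0,"ry":0,"rz":0,"grip":0.3},{"x":0,"y":0,"z":-40,"rx":0,"ry":0,"rz":0,"grip":0.3},{"x":0,"y":0,"z":-40,"rx":0,"ry":0,"rz":0,"grip":0.3}]'; python3 -m jog '[{"x":10,"y":0,"z":-40,"rx":0,"ry":0,"rz":0,"grip":0.3},{"x":30,"y":-20,"z":0,"rx":0,"ry":0,"rz":0,"grip":0.3},{"x":30,"y":-20,"z":0,"rx":0,"ry":0,"rz":0,"grip":0.3},{"x":30,"y":-20,"z":0,"rx":0,"ry":0,"rz":0,"grip":0.3},{"x":0,"y":0,"z":0,"rx":0,"ry":0,"rz":0,"grip":0.3},{"x":0,"y":0,"z":0,"rx":0,"ry":0,"rz":0,"grip":0.3}]'; python3 - <<'E'
from fit import *
show()
snap("side","s21.png",(270,170,450,370),3)
snap("top","t21.png",(195,115,475,275),2.8)
f=L("top")["f"]; save(f,"t21b.png",(280,130,375,215),8)
E
```

```text
time: 32.75
eef_pos: [0.3881, -0.2465, 0.2138]
tcp_rot: [1.0, 0.0, -0.0, -0.0]
contact_force: [-1.2, 1.1, 0.2]
opening: 0.166
time: 33.42
eef_pos: [0.3877, -0.246, 0.3444]
tcp_rot: [1.0, 0.0, -0.001, -0.001]
contact_force: [0.6, -0.8, 0.1]
opening: 0.702
time: 33.92
eef_pos: [0.489, -0.1853, 0.3834]
tcp_rot: [1.0, 0.002, -0.0, 0.0]
contact_force: [0.0, -0.3, 0.5]
opening: 0.702
t 33.92 tcp [ 0.489  -0.1853  0.3834] grasp [ 0.4889 -0.1853  0.2284] open 0.702
xax [ 1.     0.004 -0.   ] yax [ 0.004 -1.     0.   ] zax [-0. -0. -1.] F [ 0.  -0.3  0.5] q [-0.56 -0.03  1.97 -0.    1.21 -0.56]
```

View pics/s21.png

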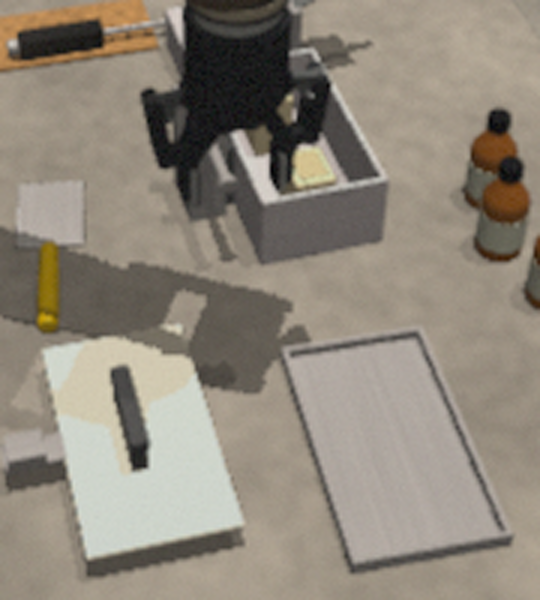

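View pics/t21.png

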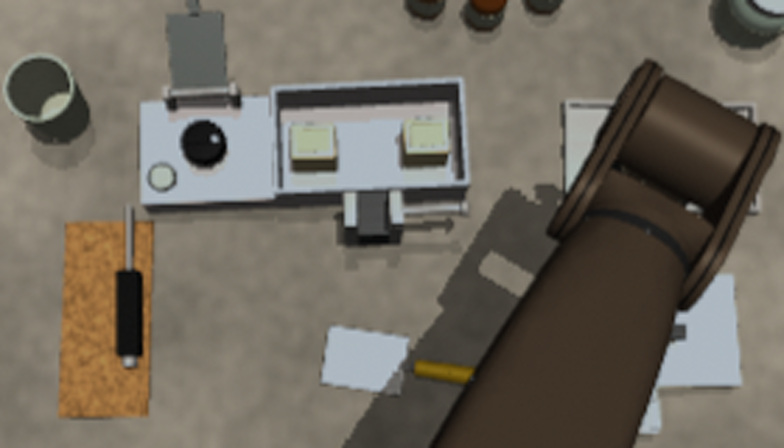

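View pics/t21b.png

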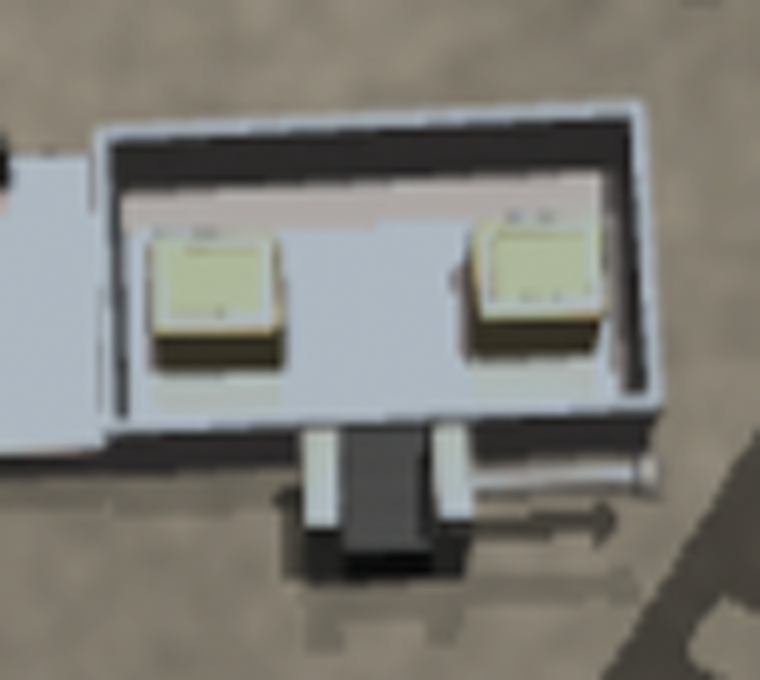

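```bash
python3 - <<'E'
from fit import *
T=lambda *p:u((280,130),8,p)
for n,P in (("A",[(150,235),(275,235),(278,330),(152,332)]),("B",[(475,220),(600,220),(605,318),(478,318)])):
    obs=[("top",T(*p),(a*.02,b*.025,.075)) for p,(a,b) in zip(P,[(1,1),(1,-1),(-1,-1),(-1,1)])]
    x,r=fitpose(obs,[.6,.05,0]); print(n,x.round(4),np.degrees(x[2]),r.round(1).tolist())
b=np.load("box.npy");print(b)
# lid pose check: top-lid right corners in t21.png (scale2.8)
print(at("top",*u((195,115),2.8,(735,275)),.031),at("top",*u((195,115),2.8,(741,384)),.031))
E
python3 tgt.py .605 -.02 .13 1.04
```

```text
A [ 0.6035  0.1041 -0.0029] -0.16331301769801443 [[-0.3, -0.2], [0.5, -0.5], [0.3, 0.3], [-0.5, 0.4]]
B [ 0.6063 -0.0196 -0.0098] -0.5619694931867522 [[-0.3, -0.1], [0.5, -0.4], [0.2, 0.1], [-0.5, 0.3]]
[0.60666658 0.04226182 0.01815136]
[ 0.4539702  -0.35348787  0.031     ] [ 0.33571851 -0.35079077  0.031     ]
t 34.02 tcp [ 0.4877 -0.1864  0.3831] grasp [ 0.4876 -0.1863  0.2281] open 0.696
xax [ 1.     0.001 -0.001] yax [ 0.001 -1.    -0.   ] zax [-0.001  0.    -1.   ] F [0.4 0.2 0.4] q [-0.56 -0.03  1.97 -0.    1.21 -0.56]
shift mm [ 117.7 -166.2   98. ]
rotvec deg [-0.   0.1 -1. ]
```

```bash
python3 -m jog '[{"x":24,"y":-34,"z":0,"rx":0,"ry":0,"rz":0,"grip":0.3},{"x":24,"y":-34,"z":0,"rx":0,"ry":0,"rz":0,"grip":0.3},{"x":24,"y":-34,"z":0,"rx":0,"ry":0,"rz":0,"grip":0.3},{"x":24,"y":-33,"z":0,"rx":0,"ry":0,"rz":0,"grip":0.3},{"x":22,"y":-32,"z":30,"rx":0,"ry":0,"rz":0,"grip":0.3},{"x":0,"y":0,"z":40,"rx":0,"ry":0,"rz":0,"grip":0.3},{"x":0,"y":0,"z":20,"rx":0,"ry":0,"rz":0,"grip":0.3},{"x":0,"y":0,"z":0,"rx":0,"ry":0,"rz":0,"grip":0.3}]'; python3 -m jog '[{"x":0,"y":0,"z":0,"rx":0,"ry":0,"rz":0,"grip":0.3},{"x":0,"y":0,"z":0,"rx":0,"ry":0,"rz":0,"grip":0.3}]'; python3 tgt.py .6063 -.0196 .055 0
```

```text
time: 34.68
eef_pos: [0.6, -0.0242, 0.2914]
tcp_rot: [1.0, 0.0, -0.006, -0.001]
contact_force: [-2.2, 0.6, -0.2]
opening: 0.705
time: 34.85
eef_pos: [0.6029, -0.0253, 0.2999]
tcp_rot: [1.0, -0.0, 0.001, 0.0]
contact_force: [-0.3, 0.1, 0.5]
opening: 0.703
t 34.85 tcp [ 0.6029 -0.0253  0.2999] grasp [ 0.6033 -0.0254  0.1449] open 0.703
xax [ 1.    -0.001  0.003] yax [-0.001 -1.     0.001] zax [ 0.003 -0.001 -1.   ] F [-0.3  0.1  0.5] q [-0.21  0.24  1.84 -0.    1.06 -0.21]
shift mm [ 2.8 -5.8 89.9]
rotvec deg [ 0.  -0.2 -0. ]
```

```bash
python3 -m jog '[{"x":3,"y":-6,"z":0,"rx":0,"ry":0,"rz":0,"grip":0.3},{"x":0,"y":0,"z":25,"rx":0,"ry":0,"rz":0,"grip":0.3},{"x":0,"y":0,"z":25,"rx":0,"ry":0,"rz":0,"grip":0.3},{"x":0,"y":0,"z":20,"rx":0,"ry":0,"rz":0,"grip":0.3},{"x":0,"y":0,"z":18,"rx":0,"ry":0,"rz":0,"grip":0.3},{"x":0,"y":0,"z":0,"rx":0,"ry":0,"rz":0,"grip":0.3},{"x":0,"y":0,"z":0,"rx":0,"ry":0,"rz":0,"grip":0.3}]'; python3 tgt.py .6063 -.0196 .055 0; python3 -m jog '[{"x":0,"y":0,"z":0,"rx":0,"ry":0,"rz":0,"grip":0.9},{"x":0,"y":0,"z":0,"rx":0,"ry":0,"rz":0,"grip":0.9},{"x":0,"y":0,"z":0,"rx":0,"ry":0,"rz":0,"grip":0.9},{"x":0,"y":0,"z":0,"rx":0,"ry":0,"rz":0,"grip":0.9}]' 50;python3 tgt.py .6063 -.0196 .055 0; python3 - <<'E'
from fit import *
snap("side","s22.png",(310,130,430,250),5)
E
```

```text
time: 35.43
eef_pos: [0.6059, -0.0182, 0.2109]
tcp_rot: [1.0, 0.0, 0.0, 0.0]
contact_force: [0.1, 0.1, 0.1]
opening: 0.697
t 35.43 tcp [ 0.6059 -0.0182  0.2109] grasp [ 0.606  -0.0182  0.0559] open 0.697
xax [1.    0.    0.001] yax [ 0. -1.  0.] zax [ 0.001 -0.    -1.   ] F [0.1 0.1 0.1] q [-0.2   0.36  1.87  0.    0.91 -0.2 ]
shift mm [0.3 1.4 0.9]
rotvec deg [ 0. -0.  0.]
time: 35.77
eef_pos: [0.6068, -0.0183, 0.2129]
tcp_rot: [1.0, 0.0, 0.003, 0.001]
contact_force: [0.2, 0.7, 6.1]
opening: 0.463
t 35.77 tcp [ 0.6068 -0.0183  0.2129] grasp [ 0.6076 -0.0185  0.0579] open 0.463
xax [1.    0.001 0.005] yax [ 0.001 -1.     0.001] zax [ 0.005 -0.001 -1.   ] F [0.2 0.7 6.1] q [-0.2   0.36  1.86 -0.    0.91 -0.2 ]
shift mm [-1.3  1.1  2.9]
rotvec deg [ 0.1 -0.3  0. ]
```

View pics/s22.png

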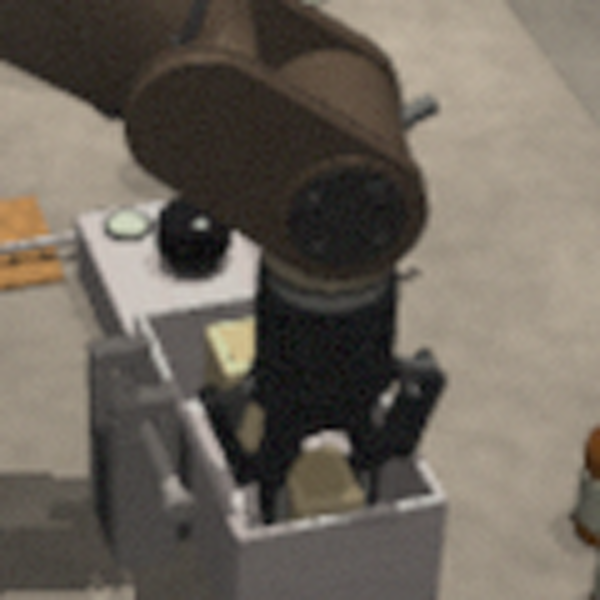

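```bash
python3 -m jog '[{"x":0,"y":0,"z":-20,"rx":0,"ry":0,"rz":0,"grip":0.9},{"x":0,"y":0,"z":-35,"rx":0,"ry":0,"rz":0,"grip":0.9},{"x":0,"y":0,"z":-40,"rx":0,"ry":0,"rz":0,"grip":0.9},{"x":0,"y":20,"z":-10,"rx":0,"ry":0,"rz":0,"grip":0.9},{"x":-2,"y":32,"z":0,"rx":0,"ry":0,"rz":0,"grip":0.9},{"x":-2,"y":32,"z":0,"rx":0,"ry":0,"rz":0,"grip":0.9},{"x":-2,"y":32,"z":0,"rx":0,"ry":0,"rz":0,"grip":0.9},{"x":-2,"y":32,"z":0,"rx":0,"ry":0,"rz":0.5,"grip":0.9}]'; python3 -m jog '[{"x":-2,"y":32,"z":0,"rx":0,"ry":0,"rz":0.5,"grip":0.9},{"x":-2,"y":32,"z":0,"rx":0,"ry":0,"rz":0.5,"grip":0.9},{"x":0,"y":32,"z":0,"rx":0,"ry":0,"rz":0.5,"grip":0.9},{"x":0,"y":32,"z":0,"rx":0,"ry":0,"rz":0,"grip":0.9},{"x":0,"y":30,"z":0,"rx":0,"ry":0,"rz":0,"grip":0.9},{"x":0,"y":0,"z":0,"rx":0,"ry":0,"rz":0,"grip":0.9},{"x":0,"y":0,"z":0,"rx":0,"ry":0,"rz":0,"grip":0.9}]';python3 tgt.py .5925 -.331 .058 -2; python3 - <<'E'
from fit import *
snap("side","s23.png",(310,130,510,380),2.4)
E
```

```text
time: 36.48
eef_pos: [0.5972, -0.1671, 0.3153]
tcp_rot: [1.0, -0.004, 0.0, 0.0]
contact_force: [0.4, -0.7, -0.9]
opening: 0.46
time: 37.07
eef_pos: [0.5894, -0.3255, 0.3148]
tcp_rot: [1.0, -0.018, -0.0, -0.0]
contact_force: [-0.3, 0.1, -1.7]
opening: 0.46
t 37.07 tcp [ 0.5894 -0.3255  0.3148] grasp [ 0.5894 -0.3254  0.1598] open 0.46
xax [ 0.999 -0.037 -0.   ] yax [-0.037 -0.999 -0.001] zax [-0.     0.001 -1.   ] F [-0.3  0.1 -1.7] q [-0.65  0.36  1.65  0.    1.13 -0.62]
shift mm [  3.4   5.5 101.8]
rotvec deg [-0.   0.  -0.1]
```

View pics/s23.png

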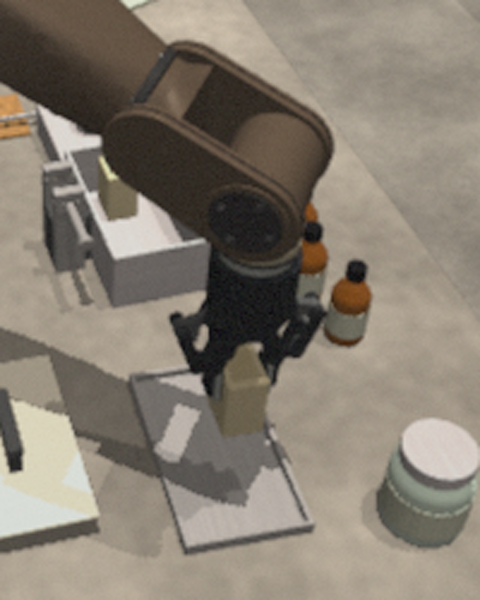

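```bash
python3 -m jog '[{"x":3,"y":5,"z":20,"rx":0,"ry":0,"rz":0,"grip":0.9},{"x":0,"y":0,"z":30,"rx":0,"ry":0,"rz":0,"grip":0.9},{"x":0,"y":0,"z":30,"rx":0,"ry":0,"rz":0,"grip":0.9},{"x":0,"y":0,"z":15,"rx":0,"ry":0,"rz":0,"grip":0.9},{"x":0,"y":0,"z":4,"rx":0,"ry":0,"rz":0,"grip":0.9},{"x":0,"y":0,"z":0,"rx":0,"ry":0,"rz":0,"grip":0.9},{"x":0,"y":0,"z":0,"rx":0,"ry":0,"rz":0,"grip":0.9}]';python3 tgt.py .5925 -.331 .058 -2
```

```text
time: 37.7
eef_pos: [0.5934, -0.3286, 0.2171]
tcp_rot: [1.0, -0.017, 0.001, 0.0]
contact_force: [0.1, -0.8, -1.1]
opening: 0.462
t 37.7 tcp [ 0.5934 -0.3286  0.2171] grasp [ 0.5935 -0.3287  0.0621] open 0.462
xax [ 0.999 -0.033  0.001] yax [-0.033 -0.999  0.001] zax [ 0.001 -0.001 -1.   ] F [ 0.1 -0.8 -1.1] q [-0.66  0.49  1.68  0.    0.97 -0.62]
shift mm [-1.   2.3  4.1]
rotvec deg [ 0.  -0.1  0.1]
```

Bar is about 4 mm above the tray floor. Lowering, releasing, rising, and heading back for the second bar.

```bash
python3 -m jog '[{"x":0,"y":0,"z":2,"rx":0,"ry":0,"rz":0,"grip":0.9},{"x":0,"y":0,"z":2,"rx":0,"ry":0,"rz":0,"grip":0.9},{"x":0,"y":0,"z":0.5,"rx":0,"ry":0,"rz":0,"grip":0.9},{"x":0,"y":0,"z":0,"rx":0,"ry":0,"rz":0,"grip":0.9}]'; python3 -m jog '[{"x":0,"y":0,"z":0,"rx":0,"ry":0,"rz":0,"grip":0.3},{"x":0,"y":0,"z":0,"rx":0,"ry":0,"rz":0,"grip":0.3},{"x":0,"y":0,"z":0,"rx":0,"ry":0,"rz":0,"grip":0.3},{"x":0,"y":0,"z":-20,"rx":0,"ry":0,"rz":0,"grip":0.3},{"x":0,"y":0,"z":-35,"rx":0,"ry":0,"rz":0,"grip":0.3},{"x":0,"y":0,"z":-40,"rx":0,"ry":0,"rz":0,"grip":0.3},{"x":0,"y":0,"z":0,"rx":0,"ry":0,"rz":0,"grip":0.3}]'; python3 -m jog '[{"x":0,"y":-40,"z":0,"rx":0,"ry":0,"rz":-0.5,"grip":0.3},{"x":0,"y":-40,"z":0,"rx":0,"ry":0,"rz":-0.5,"grip":0.3},{"x":0,"y":-40,"z":0,"rx":0,"ry":0,"rz":-0.5,"grip":0.3},{"x":0,"y":-40,"z":0,"rx":0,"ry":0,"rz":-0.5,"grip":0.3},{"x":0,"y":-40,"z":0,"rx":0,"ry":0,"rz":0,"grip":0.3},{"x":0,"y":-40,"z":0,"rx":0,"ry":0,"rz":0,"grip":0.3},{"x":0,"y":-40,"z":0,"rx":0,"ry":0,"rz":0,"grip":0.3},{"x":0,"y":-40,"z":0,"rx":0,"ry":0,"rz":0,"grip":0.3}]'; python3 tgt.py .6035 .1041 .12 0; python3 - <<'E'
from fit import *
snap("side","s24.png",(310,130,510,380),2.4)
E
```

```text
time: 38.03
eef_pos: [0.5932, -0.3294, 0.2128]
tcp_rot: [1.0, -0.017, 0.001, 0.001]
contact_force: [0.5, 0.2, 2.3]
opening: 0.466
time: 38.62
eef_pos: [0.5948, -0.3305, 0.3166]
tcp_rot: [1.0, -0.017, 0.006, 0.005]
contact_force: [1.4, -1.4, 2.2]
opening: 0.693
time: 39.28
eef_pos: [0.5956, -0.0072, 0.3066]
tcp_rot: [1.0, 0.0, 0.0, 0.0]
contact_force: [0.3, 0.2, -0.6]
opening: 0.703
t 39.28 tcp [ 0.5956 -0.0072  0.3066] grasp [ 0.5957 -0.0073  0.1516] open 0.703
xax [1.    0.001 0.001] yax [ 0.001 -1.     0.   ] zax [ 0.001 -0.    -1.   ] F [ 0.3  0.2 -0.6] q [-0.18  0.21  1.85 -0.    1.07 -0.18]
shift mm [   7.8 -111.4   31.5]
rotvec deg [ 0. -0.  0.]
```

View pics/s24.png

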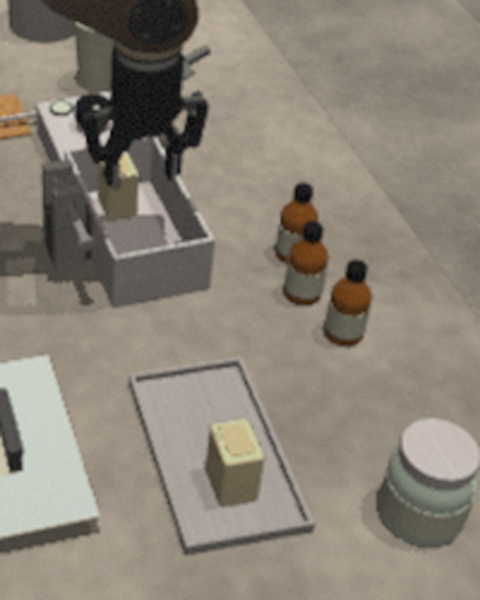

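```bash
python3 -m jog '[{"x":3,"y":-35,"z":0,"rx":0,"ry":0,"rz":0,"grip":0.3},{"x":3,"y":-35,"z":0,"rx":0,"ry":0,"rz":0,"grip":0.3},{"x":2,"y":-30,"z":0,"rx":0,"ry":0,"rz":0,"grip":0.3},{"x":0,"y":0,"z":15,"rx":0,"ry":0,"rz":0,"grip":0.3},{"x":0,"y":0,"z":0,"rx":0,"ry":0,"rz":0,"grip":0.3},{"x":0,"y":0,"z":0,"rx":0,"ry":0,"rz":0,"grip":0.3},{"x":0,"y":0,"z":0,"rx":0,"ry":0,"rz":0,"grip":0.3}]'; python3 tgt.py .6035 .1041 .055 0
```

```text
time: 39.92
eef_pos: [0.604, 0.0902, 0.2915]
tcp_rot: [1.0, -0.0, -0.0, 0.0]
contact_force: [0.5, 0.4, 0.2]
opening: 0.698
t 39.92 tcp [0.604  0.0902 0.2915] grasp [0.604  0.0901 0.1365] open 0.698
xax [ 1. -0. -0.] yax [-0. -1.  0.] zax [-0. -0. -1.] F [0.5 0.4 0.2] q [-0.02  0.26  1.83 -0.    1.05 -0.02]
shift mm [ -0.5 -14.   81.5]
rotvec deg [ 0.  0. -0.]
```

```bash
python3 -m jog '[{"x":0,"y":-14,"z":10,"rx":0,"ry":0,"rz":0,"grip":0.3},{"x":0,"y":0,"z":25,"rx":0,"ry":0,"rz":0,"grip":0.3},{"x":0,"y":0,"z":25,"rx":0,"ry":0,"rz":0,"grip":0.3},{"x":0,"y":0,"z":20,"rx":0,"ry":0,"rz":0,"grip":0.3},{"x":0,"y":0,"z":0,"rx":0,"ry":0,"rz":0,"grip":0.3},{"x":0,"y":0,"z":0,"rx":0,"ry":0,"rz":0,"grip":0.3}]'; python3 tgt.py .6035 .1041 .055 0; python3 -m jog '[{"x":0,"y":0,"z":0,"rx":0,"ry":0,"rz":0,"grip":0.9},{"x":0,"y":0,"z":0,"rx":0,"ry":0,"rz":0,"grip":0.9},{"x":0,"y":0,"z":0,"rx":0,"ry":0,"rz":0,"grip":0.9},{"x":0,"y":0,"z":0,"rx":0,"ry":0,"rz":0,"grip":0.9}]' 50;python3 tgt.py .6035 .1041 .055 0
```

```text
time: 40.42
eef_pos: [0.6034, 0.1048, 0.2102]
tcp_rot: [1.0, 0.0, -0.002, -0.0]
contact_force: [0.3, 0.1, 0.8]
opening: 0.699
t 40.42 tcp [0.6034 0.1048 0.2102] grasp [0.603  0.1049 0.0552] open 0.699
xax [ 1.     0.    -0.003] yax [ 0. -1. -0.] zax [-0.003  0.    -1.   ] F [0.3 0.1 0.8] q [0.01 0.38 1.85 0.   0.92 0.01]
shift mm [0.5 0.8 0.2]
rotvec deg [-0.   0.2  0. ]
time: 40.75
eef_pos: [0.6048, 0.1049, 0.2136]
tcp_rot: [1.0, 0.0, 0.002, -0.0]
contact_force: [0.9, -0.6, 3.5]
opening: 0.461
t 40.75 tcp [0.6048 0.1049 0.2136] grasp [0.6054 0.1049 0.0586] open 0.461
xax [1.    0.001 0.004] yax [ 0.001 -1.    -0.   ] zax [ 0.004  0.    -1.   ] F [ 0.9 -0.6  3.5] q [0.01 0.37 1.85 0.   0.92 0.01]
shift mm [-2.   0.8  3.6]
rotvec deg [-0.  -0.2  0. ]
```

```bash
python3 -m jog '[{"x":0,"y":0,"z":-20,"rx":0,"ry":0,"rz":0,"grip":0.9},{"x":0,"y":0,"z":-35,"rx":0,"ry":0,"rz":0,"grip":0.9},{"x":0,"y":0,"z":-40,"rx":0,"ry":0,"rz":0,"grip":0.9},{"x":0,"y":20,"z":-10,"rx":0,"ry":0,"rz":0,"grip":0.9},{"x":-1,"y":32,"z":0,"rx":0,"ry":0,"rz":0,"grip":0.9},{"x":-1,"y":32,"z":0,"rx":0,"ry":0,"rz":0,"grip":0.9},{"x":-1,"y":32,"z":0,"rx":0,"ry":0,"rz":0,"grip":0.9},{"x":-1,"y":32,"z":0,"rx":0,"ry":0,"rz":0.5,"grip":0.9}]'; python3 -m jog '[{"x":-1,"y":32,"z":0,"rx":0,"ry":0,"rz":0.5,"grip":0.9},{"x":-1,"y":32,"z":0,"rx":0,"ry":0,"rz":0.5,"grip":0.9},{"x":0,"y":32,"z":0,"rx":0,"ry":0,"rz":0.5,"grip":0.9},{"x":0,"y":32,"z":0,"rx":0,"ry":0,"rz":0,"grip":0.9},{"x":0,"y":32,"z":0,"rx":0,"ry":0,"rz":0,"grip":0.9},{"x":0,"y":30,"z":0,"rx":0,"ry":0,"rz":0,"grip":0.9},{"x":0,"y":0,"z":0,"rx":0,"ry":0,"rz":0,"grip":0.9},{"x":0,"y":0,"z":0,"rx":0,"ry":0,"rz":0,"grip":0.9}]';python3 tgt.py .5959 -.236 .0586 -2; python3 - <<'E'
from fit import *
snap("side","s25.png",(310,130,510,380),2.4)
E
```

```text
time: 41.42
eef_pos: [0.5996, -0.0442, 0.317]
tcp_rot: [1.0, -0.004, 0.0, 0.0]
contact_force: [0.9, 0.9, -1.3]
opening: 0.465
time: 42.08
eef_pos: [0.5928, -0.2346, 0.3166]
tcp_rot: [1.0, -0.019, 0.0, -0.0]
contact_force: [0.3, 0.9, -1.3]
opening: 0.462
t 42.08 tcp [ 0.5928 -0.2346  0.3166] grasp [ 0.5928 -0.2345  0.1616] open 0.462
xax [ 0.999 -0.037  0.   ] yax [-0.037 -0.999 -0.   ] zax [ 0.  0. -1.] F [ 0.3  0.9 -1.3] q [-0.54  0.29  1.74  0.    1.11 -0.5 ]
shift mm [  3.1   1.4 103. ]
rotvec deg [-0.  -0.  -0.1]
```

View pics/s25.png

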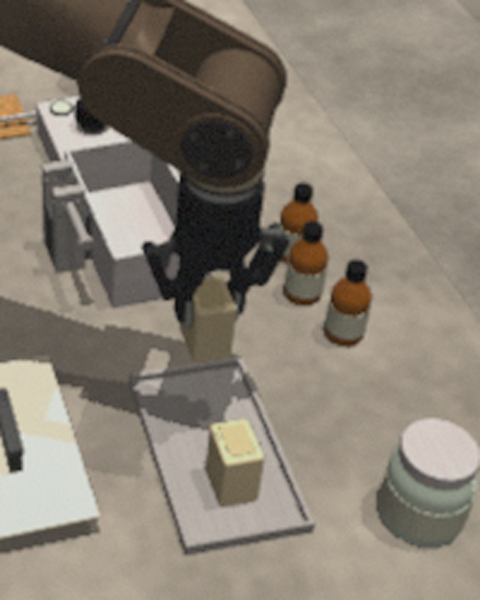

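```bash
python3 -m jog '[{"x":3,"y":2,"z":20,"rx":0,"ry":0,"rz":0,"grip":0.9},{"x":0,"y":0,"z":30,"rx":0,"ry":0,"rz":0,"grip":0.9},{"x":0,"y":0,"z":30,"rx":0,"ry":0,"rz":0,"grip":0.9},{"x":0,"y":0,"z":15,"rx":0,"ry":0,"rz":0,"grip":0.9},{"x":0,"y":0,"z":4,"rx":0,"ry":0,"rz":0,"grip":0.9},{"x":0,"y":0,"z":0,"rx":0,"ry":0,"rz":0,"grip":0.9},{"x":0,"y":0,"z":0,"rx":0,"ry":0,"rz":0,"grip":0.9}]';python3 tgt.py .5959 -.236 .0586 -2
```

```text
time: 42.72
eef_pos: [0.5969, -0.2348, 0.2189]
tcp_rot: [1.0, -0.017, 0.001, 0.001]
contact_force: [0.6, -1.0, -1.4]
opening: 0.461
t 42.72 tcp [ 0.5969 -0.2348  0.2189] grasp [ 0.5972 -0.235   0.0639] open 0.461
xax [ 0.999 -0.033  0.002] yax [-0.033 -0.999  0.001] zax [ 0.002 -0.001 -1.   ] F [ 0.6 -1.  -1.4] q [-0.53  0.42  1.77 -0.    0.95 -0.5 ]
shift mm [-1.3  1.   5.3]
rotvec deg [ 0.1 -0.1  0.1]
```

```bash
python3 -m jog '[{"x":0,"y":0,"z":2,"rx":0,"ry":0,"rz":0,"grip":0.9},{"x":0,"y":0,"z":2,"rx":0,"ry":0,"rz":0,"grip":0.9},{"x":0,"y":0,"z":1.5,"rx":0,"ry":0,"rz":0,"grip":0.9},{"x":0,"y":0,"z":0,"rx":0,"ry":0,"rz":0,"grip":0.9}]'; python3 -m jog '[{"x":0,"y":0,"z":0,"rx":0,"ry":0,"rz":0,"grip":0.3},{"x":0,"y":0,"z":0,"rx":0,"ry":0,"rz":0,"grip":0.3},{"x":0,"y":0,"z":0,"rx":0,"ry":0,"rz":0,"grip":0.3},{"x":0,"y":0,"z":-20,"rx":0,"ry":0,"rz":0,"grip":0.3},{"x":0,"y":0,"z":-35,"rx":0,"ry":0,"rz":0,"grip":0.3},{"x":0,"y":0,"z":-40,"rx":0,"ry":0,"rz":0,"grip":0.3},{"x":0,"y":0,"z":-40,"rx":0,"ry":0,"rz":0,"grip":0.3}]'; python3 -m jog '[{"x":0,"y":-40,"z":-20,"rx":0,"ry":0,"rz":0,"grip":0.3},{"x":-10,"y":-40,"z":0,"rx":0,"ry":0,"rz":0,"grip":0.3},{"x":-15,"y":-40,"z":0,"rx":0,"ry":0,"rz":0,"grip":0.3},{"x":-20,"y":-40,"z":0,"rx":0,"ry":0,"rz":0,"grip":0.3},{"x":-20,"y":-40,"z":0,"rx":0,"ry":0,"rz":0,"grip":0.3},{"x":-10,"y":-40,"z":0,"rx":0,"ry":0,"rz":0,"grip":0.3},{"x":0,"y":0,"z":0,"rx":0,"ry":0,"rz":0,"grip":0.3},{"x":0,"y":0,"z":0,"rx":0,"ry":0,"rz":0,"grip":0.3}]'; python3 - <<'E'
from fit import *
show()
snap("side","s26.png",(230,120,510,380),2.3)
snap("top","t26.png",(195,90,475,275),2.8)
E
```

```text
time: 43.05
eef_pos: [0.5967, -0.2355, 0.2136]
tcp_rot: [1.0, -0.017, 0.001, 0.001]
contact_force: [-0.1, 0.0, 4.0]
opening: 0.462
time: 43.63
eef_pos: [0.5957, -0.2349, 0.3471]
tcp_rot: [1.0, -0.017, -0.001, -0.001]
contact_force: [0.9, -0.9, 0.4]
opening: 0.699
time: 44.3
eef_pos: [0.5315, -0.0, 0.3656]
tcp_rot: [1.0, -0.015, 0.0, 0.0]
contact_force: [0.9, 0.1, 0.3]
opening: 0.702
t 44.3 tcp [ 0.5315 -0.      0.3656] grasp [ 5.315e-01 -1.000e-04  2.106e-01] open 0.702
xax [ 1.   -0.03  0.  ] yax [-0.03 -1.    0.  ] zax [ 0. -0. -1.] F [0.9 0.1 0.3] q [-0.19  0.01  1.97 -0.    1.17 -0.16]
```

View pics/s26.png

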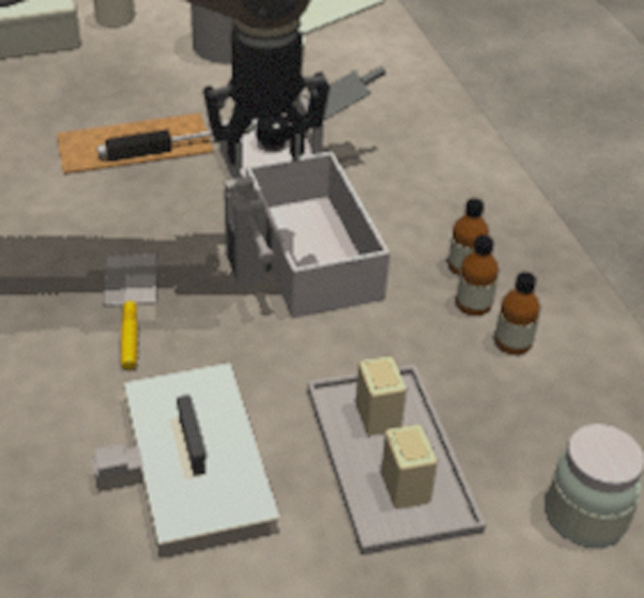

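View pics/t26.png

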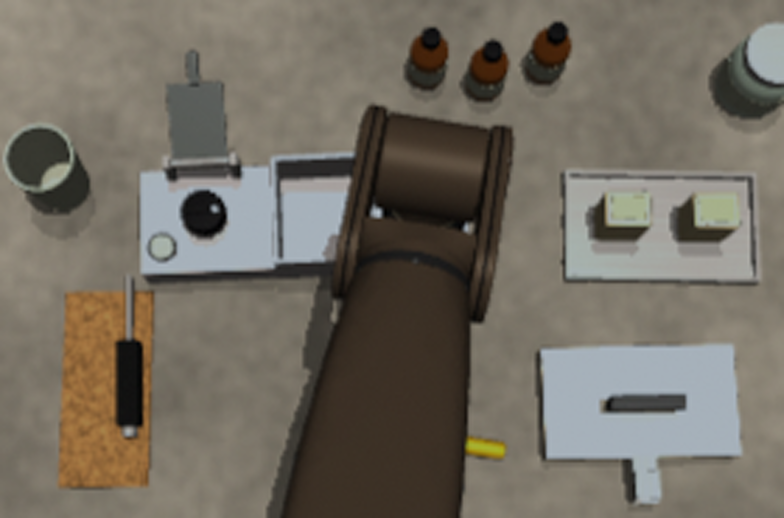

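```bash
python3 - <<'E'
from fit import *
T=lambda *p:u((195,90),2.8,p)
obs=[("top",T(*p),(a*.061,b*.105,.031)) for p,(a,b) in zip([(540,347),(733,345),(741,455),(546,459)],[(1,1),(1,-1),(-1,-1),(-1,1)])]
x,r=fitpose(obs,[.39,-.24,0]);print("lid",x.round(4),"offset from stand mm",((x[:2]-[.3931,-.2408])*1000).round(1),r.round(1).tolist())
p=at("top",*T(129,383),.02);print("punch",p.round(3),"rel pad mm",((p[:2]-[.4234,.3411])*1000).round(0))
for q in((627,210),(715,211)):
    p=at("top",*T(*q),.075); d=p[:2]-[.5941,-.2861];c,s=np.cos(-.0354),np.sin(-.0354);print("bar in tray",np.round([c*d[0]+s*d[1],-s*d[0]+c*d[1]],3))
from plant import sign_off
print(sign_off())
E
```

```text
lid [ 0.3947 -0.2465 -0.0018] offset from stand mm [ 1.6 -5.7] [[0.0, 0.0], [0.0, -0.5], [0.2, 0.4], [-0.3, 0.0]]
punch [0.426 0.312 0.02 ] rel pad mm [  3. -29.]
bar in tray [0.001 0.051]
bar in tray [ 0.001 -0.043]
the job is handed in; nothing more can be done
None
```

The job is done and handed in at about 44 s of the 210 s allowed. I did the steps in the set order:
- **Flap:** I flipped it right back, and the pictures show it still folded.
- **Cap:** I unscrewed it to its stop. The wrist torque rose at the end, and the white dot moved about 256°.
- **Pin:** I drove it to its stop with the black-handled punch. The push met about 7–8 N on the way and rose to 17 N at the stop.
- **Lid, bars and punch:** The lid went onto the block, both wax bars present went into the tray, and the punch went back onto the cork pad.

Last checks from the pictures before handing in:
- **Lid:** flat on the block, about 6 mm off its centre.
- **Bars:** standing upright in the tray at about (1, 51) and (1, −43) mm from its centre.
- **Pin:** its head still stood out on the far side after the punch was withdrawn. I did not re-measure it after that.
- **Bystanders:** the cup, bottles and spatula look to be where they started.
- **Robot:** clear of everything.

**One disagreement:** the punch ended about 28 mm from where I set it down. It was probably the announced knock, as it moved after I let go. Its handle's centre is about 29 mm from the pad's centre, against a limit of 50 mm, so I left it there.

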